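# Dispense one sterilising tablet

## Task

Slide the steel dish in under the dispenser's outlet lip until it touches the housing and let go of it; then push its childproof handwheel down by the handle, through the handle's free play and just far enough to free the catch without overloading it, and turn it exactly one full revolution anticlockwise (seen from above) until the catch springs up again at home. Exactly one tablet must lie in the dish with the others still in the tube; do not turn the wheel backwards from home, on past home, or hard against the catch, and leave the other things on the nightstand alone.

Things in the scene. Friction and masses are not known exactly. Their poses are not given: they have to be found in the camera images.
- dispenser: White childproof tablet dispenser fixed to the nightstand, local y -153 to +50 mm; 156 mm across at its round wheel end, 62 mm at the outlet end. Origin on the nightstand's surface; local +y points to the outlet end. Tablet tube top 62 mm high. The dish is pushed against the upright face at local y +50 mm; the outlet lip above (30 to 34 mm high) overhangs it by 8 mm.
- outlet (a point): Point on the nightstand's surface where the dish's centre comes when the dish touches the housing under the lip: local (0, +81, 0) mm of the dispenser.
- tube (a point): Centre of the floor of the clear square tablet tube (28 mm inside), 34 mm above the nightstand: local (0, +32, 34) mm. Three tablets are stacked in it; a cam-driven pusher under the tube goes 33 mm out and back in each turn of the wheel, pushing the lowest tablet over the lip.
- wheel_axis (a point): Point on the wheel's fixed vertical axis, 76 mm above the nightstand (level with the wheel's top face when it is up); local (0, -75, 76) mm of the dispenser. Aluminium wheel, 116 mm diameter, in a white shroud of 156 mm diameter with a grey lip 66 mm high.
- handle (a point): Point on the wheel's top face under its handle, 38 mm from the axis, at local -x at home. The handle: a collar (40 mm diameter, top 19 mm above this point) with a black post on it, 18 mm diameter, 36 mm tall. It spins freely on its upright axis, so the hand need not turn, and sinks on its stem against 1 to 2 N by 1 to 14 mm, each time different, before it bears on the wheel.
- wheel (a joint): Turn of the wheel in rad, 0 at home, positive anticlockwise from above; 6.283 is one revolution. Friction and the pusher need a few N at the handle.
- press (a joint): How far the wheel is pressed down, m; 0 is up. Spring: about 4 N at first, plus 1.8 N per mm. From 4.5 mm down (about 12 N) the wheel's tooth clears the lip and the wheel can turn. Beyond 6.3 mm (about 15.5 N) it is overloaded; hard stop at 9 mm.
- catch: Grey lip ring over the wheel's rim (inner radius 61 mm, 60 to 66 mm high) with one gap, at local +x. A tooth on the rim, opposite the handle, stands in it with 0.05 rad play. Once turned 0.2 rad the tooth stays under the lip even when eased off, rubbing (3 to 4.5 mm down), until it springs up into the gap at home and stops at its edge. Bears at most 20 N. Origin on the wheel's axis at z 0.
- dish: Loose round steel dish, 62 mm outside diameter, 24 mm tall, wall and bottom 3 mm; origin at the centre of its underside.
- tablet1: Lowest white tablet in the tube, 26 mm diameter, 8 mm thick, origin at the centre of its underside.
- tablet2: Middle tablet, the same.
- tablet3: Top tablet, the same.
- teether: Bystander: round teething ring, 72 mm diameter, 14 mm tall, lying flat.
- jar: Bystander: lidded glass jar, 68 mm diameter, 95 mm tall.
- rattle: Bystander: beech rattle lying along its x, about 135 mm long, 38 mm tall.
- monitor: Bystander: grey baby monitor camera, a ball on a round foot, 68 mm diameter, 104 mm tall.

How it is judged:
By the outcome, as a careful person would: the job done as asked, in the order asked, and still so for the second after the job is handed in, with the robot touching nothing.
It also fails if it takes over 72 s, if anything falls off the work surface, if the arm or the gripper's body presses on something with over 40 N, if the wrist force passes 120 N, or if a joint passes its speed limit or range.

## Robot

A 6-joint arm with a two-finger parallel gripper is mounted at the origin on the work surface. World frame = base frame: x ahead of the robot, y to its left, z up, the work surface at z = 0. Lengths are in mm, angles in rad, forces in N, time in s.
With the tool pointing down it reaches from about 400 to 825 mm from the base axis. Payload 7 kg.
Tool frame: the origin (TCP) lies at the very end of the fingers, on their centre line; the grasp point (between the pads) lies 19 mm behind it; x points along the fingers, z is the direction in which the jaws open and shut, and the axes are right-handed (so a half turn about x gives the same grasp; the last joint's range is limited). The gripper opens to 88 mm and grips with 3 to 60 N. Pads are 19 mm wide; open, the fingers measure 130 mm over their backs; the gripper's body (78 mm by 193 mm) begins 47 mm behind the grasp point.
Start: joints at [-0.982, 0.359, 0.012, 0, -1.224, -0.288], TCP at [199.965, -644.677, 195.061] pointing down, gripper open.
Joint ranges: [-3.07, 3.07], [-1.43, 2.12], [-1.02, 1.25], [-3.03, 1.67], [-3.05, -0], [-3.03, 3.03]. Speed limits (rad/s): [2.39, 2.39, 3.01, 3.14, 3.14, 3.14].

## Interface

Orientations are given as [roll, pitch, yaw] about the fixed x, y, z axes, in that order (R = Rz(yaw) Ry(pitch) Rx(roll)).
In Python, from rig import state, imaging, job gives the robot as it stands.
- The arm moves only by the tool apply_moves, never from a script. Its arguments are lists of equal length, an entry for each row: "linear": the shift along the tool's x, y, z in m, a list of three; "turn": the turn about the tool's x in degrees. A call has exactly 5 rows; each row shifts and turns the pose as measured when the row begins, along the tool's axes as they then stand; what a row does not reach is not made up. A row lasts 1/8 s, in which the tool goes at most 62.5 mm and 10.7 degrees, less where a joint would pass 70% of its speed; a pose out of reach is approached as far as the arm can. A call with a gripper value outside its range is refused whole. "grip" is the opening, from -1 (shut) to 1 (fully open), so that 0 is half open, set as the call begins (left out, the last holds). The fingers move at their own pace and stop on an object; "grip_force" is the grip in N (left out, the last holds). Time passes only in rows, so rows that do not move let the fingers close, or fill a call up. It gives the time, the measured TCP pose, the force and the opening at its end, in the units of the state.
- state(): the state, without advancing time (a new reading comes with each control period).
- imaging.grab_frame(name): name is "scene" or "top" or "wrist"; returns a dict with "color" (480x640x3 uint8, blue, green, red), "depth" (480x640 float32, mm along the optical axis (not along the pixel's ray), 0 where there is no reading), "fov_y" (degrees; the focal length in pixels is half the picture's height over the tangent of half this angle, whatever the lens; pixels are square), "cx", "cy" (the principal point, pixels), "R" (3x3) and "t" (3): a world point X has camera coordinates R X + t; the wrist camera has in their place "hand_eye" (4x4, takes a point from camera to tool coordinates, whose origin is the TCP and whose axes are the tool frame's). Camera axes: x right, y down, z forward; pixel columns grow to the right and rows downward; lengths in mm; the calibration is good to about 2 mm. The wrist camera is an equidistant fisheye: a pixel r from the principal point sees the ray r / f radians off the axis. A picture is of the moment at which its call begins: read the wrist's pose just before it.
- job.job_done(): hands the job in, once; it reports no verdict.
The state is a dict: "time_s": time; "qpos": joint angles; "joint_velocities": joint speeds; "joint_efforts": joint torques, N m; "position": TCP position; "ee_rot": TCP orientation; "ft_force": force on the tool from outside, world axes, zero at the start; "ft_torque": the same for the moment, N m; "gripper_width": finger opening in mm.
Only numpy, scipy, OpenCV 4.12 (cv2) and the standard library are available. Lean on these libraries where they do the work, as an engineer would, in place of code of your own. Each camera call takes 0.05 s, during which the arm holds its last target. There are 200 camera calls.

## Working session

There is one attempt and no reset: what is moved stays moved. The work goes in short steps, Python scripts to look and compute and a tool call to move; the robot and the scene stay as the last step left them, time stands still between calls to the robot, and variables do not carry over. Pictures are saved under pics/ and viewed, about 8 in all and at most 12, crops included, and the job is handed in when it is done.

Besides the shell and the picture viewer there is one more tool, called after "Call:" by a JSON object that holds its "method" and its "body". apply_moves: Moves the arm, as the interface text tells. Its arguments: {"type":"object","properties":{"linear":{"type":"array","items":{"type":"array","items":{"type":"number"}}},"turn":{"type":"array","items":{"type":"number"}},"grip":{"type":"number"},"grip_force":{"type":"number"}},"required":["linear","turn"]}

```bash
mkdir -p pics; ls; cat > h.py <<'E'
import numpy as np, cv2, pickle
from rig import state, imaging, job
def grab(n,fn):
    s=state(); f=imaging.grab_frame(n); f['state']=s
    pickle.dump(f,open(f'{n}.pkl','wb')); cv2.imwrite(f'pics/{fn}.png',f['color']); return f
def load(n): return pickle.load(open(f'{n}.pkl','rb'))
def foc(f): return 240/np.tan(np.radians(f['fov_y'])/2)
def world(f,u,v,d=None):
    fl=foc(f); d=f['depth'][int(v),int(u)] if d is None else d
    c=np.array([(u-f['cx'])/fl,(v-f['cy'])/fl,1])*d
    return np.array(f['R']).T@(c-np.array(f['t']))
def atz(f,u,v,z):
    fl=foc(f); R=np.array(f['R']); o=-R.T@np.array(f['t']); r=R.T@np.array([(u-f['cx'])/fl,(v-f['cy'])/fl,1])
    return o+r*(z-o[2])/r[2]
def cloud(f):
    v,u=np.mgrid[:480,:640]; d=f['depth']; fl=foc(f)
    c=np.stack([(u-f['cx'])/fl*d,(v-f['cy'])/fl*d,d],-1)
    return (c-np.array(f['t']))@np.array(f['R'])
E
python3 - <<'E'
from h import *
for n in('scene','top'):
    f=grab(n,n+'0'); print(n,f['fov_y'],f['cx'],f['cy'],np.round(f['R'],3).tolist(),f['t'])
s=state(); print({k:np.round(v,3).tolist() for k,v in s.items()})
E
```

```text
pics
scene 52.28246866214503 321.92357129952734 239.48150056489237 [[-0.726, 0.688, 0.001], [0.361, 0.382, -0.851], [-0.585, -0.617, -0.526]] [ 471.84553676 -147.22040912 1405.29172698]
top 52.968103572379285 316.5063298799705 250.4058530969961 [[0.002, -1.0, 0.011], [-0.994, -0.003, -0.112], [0.112, -0.01, -0.994]] [-25.77076239 629.25646914 944.03296327]
{'time_s': 0.1, 'qpos': [-0.982, 0.359, 0.011, -0.0, -1.224, -0.288], 'joint_velocities': [0.0, -0.002, 0.002, -0.0, 0.001, -0.0], 'joint_efforts': [-0.001, -58.416, 29.375, 7.015, 0.01, -0.0], 'position': [199.815, -644.24, 194.218], 'ee_rot': [0.089, 1.569, 1.96], 'ft_force': [0.413, 0.451, -0.033], 'ft_torque': [0.0, 0.023, -0.032], 'gripper_width': 87.634}
```

View pics/top0.png

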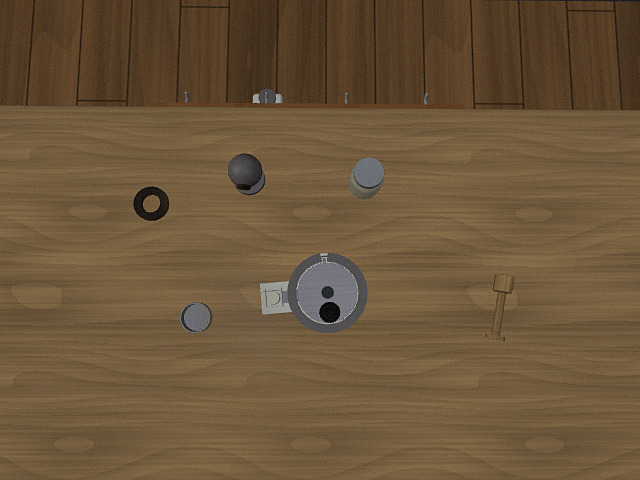

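View pics/scene0.png

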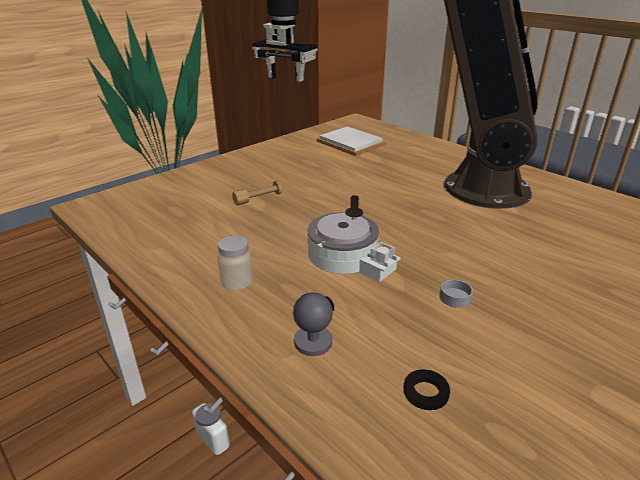

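The top view shows the wheel centre near (327,293), handle (330,312), outlet block (275,298), and dish (196,317). The monitor, jar and ring lie beyond the dispenser, with the rattle off to the right.

```bash
python3 - <<'E'
from h import *
f=load('top'); P=cloud(f)
def sel(lo,hi,c,r): 
    m=(P[...,2]>lo)&(P[...,2]<hi)&(np.hypot(P[...,0]-c[0],P[...,1]-c[1])<r)&(f['depth']>0); return P[m]
print('pts',world(f,327,293),world(f,330,312),world(f,196,317),world(f,275,298))
c0=atz(f,327,293,66)[:2]
# ring
def circ(q):
    (x,y),r=cv2.minEnclosingCircle(q[:,:2].astype(np.float32)); return x,y,r
q=sel(61,71,c0,90); print('ring',circ(q),q[:,2].mean())
d0=atz(f,196,317,24)[:2]
q=sel(8,30,d0,45); print('dish',circ(q),len(q))
q=sel(85,135,c0,90); print('handle',q.mean(0),q[:,2].max(),circ(q))
q=P[(f['color'].min(-1)>150)&(P[...,2]>15)]; q=q[np.hypot(q[:,0]-c0[0],q[:,1]-c0[1])<150]; print('white',q.mean(0),q.min(0),q.max(0),len(q))
im=cv2.resize(f['color'][235:345,170:380],None,fx=3.8,fy=3.8,interpolation=cv2.INTER_CUBIC)
s=load('scene')['color'][180:320,290:490]
s=cv2.resize(s,(798,559),interpolation=cv2.INTER_CUBIC)
cv2.imwrite('pics/c1.png',im)
E
```

```text
pts [542.05346912 -43.91461437  77.68436112] [506.60080344 -47.43213351 135.50415788] [493.87353282 223.65308267   4.86770521] [532.48328786  57.50031714  58.63441205]
ring (542.55126953125, -38.437374114990234, 84.17080688476562) 66.42430532097278
dish (494.2265319824219, 221.29092407226562, 31.188613891601562) 246
handle [506.02483096 -47.38178943 103.13254227] 134.32855841372066 (505.9204406738281, -47.66608428955078, 19.791786193847656)
white [540.89997884  20.32523124  43.56342321] [ 483.1634499  -106.00527551   29.99245795] [ 621.29260073   89.89041364 1008.86226629] 355
```

View pics/c1.png

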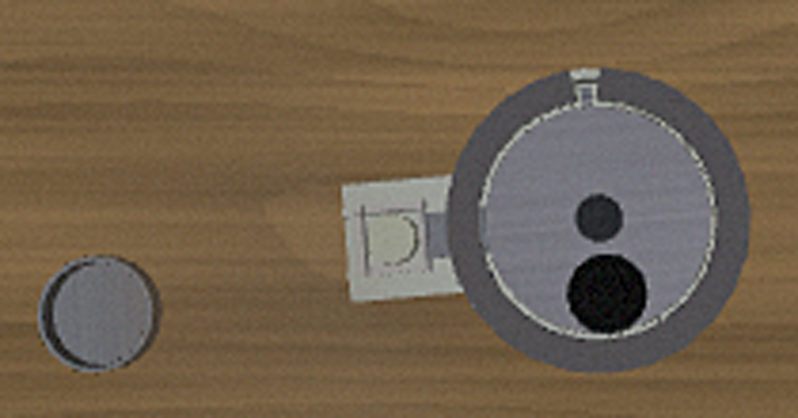

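```bash
python3 - <<'E'
from h import *
f=load('top'); g=lambda a,b,z: atz(f,170+(a+.5)/3.8-.5,235+(b+.5)/3.8-.5,z)
ax=g(599,220.5,66); a=g(342,185,34); b=g(351,302,34); h=g(607,293,95); t=g(586,95,66)
print('axis',ax,'corners',a,b,'handle',h,'gap',t)
d=a-b; print('len',np.linalg.norm(d),'yaw edge',np.arctan2(d[1],d[0]))
d=ax-h; print('r',np.linalg.norm(d[:2]),'yaw handle',np.arctan2(d[1],d[0]))
m=(a+b)/2; d=m-ax; print('133?',np.linalg.norm(d[:2]),'yaw body',np.arctan2(-d[0],d[1]))
d=t-ax;print('gap yaw',np.arctan2(d[1],d[0]))
print('dish bottom', g(102,314,3),'rim',g(99,314,24))
s=load('scene');P=cloud(s);fl=lambda c:P[(np.hypot(P[...,0]-c[0],P[...,1]-c[1])<60)&(abs(P[...,2])<160)&(s['depth']>0)]
q=fl(h[:2]);q=q[q[:,2]>100];print('scene handle',q[:,:].min(0),q.max(0))
q=fl((494,222));q=q[q[:,2]>10];print('scene dish',cv2.minEnclosingCircle(q[:,:2].astype(np.float32)),q[:,2].max())
E
```

```text
axis [543.00338734 -44.80750261  66.        ] corners [562.24553899  90.69400125  34.        ] [500.63070719  84.99671491  34.        ] handle [506.49357103 -47.8076513   95.        ] gap [607.6870258  -38.09403467  66.        ]
len 61.87767423373401 yaw edge 0.0922039664478537
r 36.63287565865355 yaw handle 0.08198954019844037
133? 133.15606177583578 yaw body 0.08696453358529237
gap yaw 0.10341898523825366
dish bottom [493.28982919 223.10338115   3.        ] rim [493.83293781 219.7505806   24.        ]
scene handle [502.35298097 -54.76101783 100.08683882] [520.54265525 -37.16127095 133.33134608]
scene dish ((498.2038879394531, 221.04421997070312), 33.37893295288086) 27.05417064494631
```

```bash
cat >> h.py <<'E'
from scipy.spatial.transform import Rotation as Ro
def Rt(s): return Ro.from_euler('xyz',s['ee_rot']).as_matrix()
def th(s): return np.degrees(np.arctan2(Rt(s)[1,2],Rt(s)[0,2]))
AX=np.array([543.,-44.8]); YAW=.089
def loc(p): c,n=np.cos(YAW),np.sin(YAW); d=np.array(p[:2])-AX; return np.array([c*d[0]+n*d[1],-n*d[0]+c*d[1]-75])
def wor(x,y): c,n=np.cos(YAW),np.sin(YAW); y=y+75; return AX+[c*x-n*y,n*x+c*y]
def plan(rows):  # rows: (x,y,z,turn) ideal world targets
    s=state(); p=np.array(s['position']); R=Rt(s)
    for x,y,z,t in rows:
        q=np.array([x,y,z]); print(np.round(R.T@(q-p)/1000,4).tolist(),t); p=q; R=R@Ro.from_euler('x',t,degrees=True).as_matrix()
def st():
    s=state(); print('t',round(s['time_s'],2),'pos',np.round(s['position'],2),'loc',np.round(loc(s['position']),2),'th',round(th(s),2),'F',np.round(s['ft_force'],2),'w',round(s['gripper_width'],2)); print('q',np.round(s['qpos'],2),Rt(s)[:,0].round(4))
E
python3 - <<'E'
from h import *
st(); w=np.array
a=w([200,-644,194]);b=w([430,-300,230]);c=w([494,221.5,150])
L=[]
for i in range(1,9): L.append((*(a+(b-a)*i/8),-9.8 ))
for i in range(1,13): L.append((*(b+(c-b)*i/12),0))
plan(L)
print('outlet',wor(0,81),wor(0,110),'handle',wor(-38,-75))
E
```

```text
t 0.1 pos [ 199.82 -644.24  194.22] loc [-395.11 -641.56] th 107.23 F [ 0.41  0.45 -0.03] w 87.63
q [-0.98  0.36  0.01 -0.   -1.22 -0.29] [-6.0e-04  1.4e-03 -1.0e+00]
[-0.0042, -0.0404, 0.0327] -9.8
[-0.0045, -0.0452, 0.0252] -9.8
[-0.0045, -0.0488, 0.0172] -9.8
[-0.0045, -0.051, 0.0086] -9.8
[-0.0045, -0.0517, -0.0002] -9.8
[-0.0045, -0.0509, -0.009] -9.8
[-0.0045, -0.0487, -0.0175] -9.8
[-0.0045, -0.045, -0.0255] -9.8
[0.0067, -0.0427, -0.0096] 0
[0.0067, -0.0427, -0.0096] 0
[0.0067, -0.0427, -0.0096] 0
[0.0067, -0.0427, -0.0096] 0
[0.0067, -0.0427, -0.0096] 0
[0.0067, -0.0427, -0.0096] 0
[0.0067, -0.0427, -0.0096] 0
[0.0067, -0.0427, -0.0096] 0
[0.0067, -0.0427, -0.0096] 0
[0.0067, -0.0427, -0.0096] 0
[0.0067, -0.0427, -0.0096] 0
[0.0067, -0.0427, -0.0096] 0
outlet [529.13432194 110.58256972] [526.55672794 139.46779101] handle [505.15039968 -48.17753696]
```

Call:
{"method": "apply_moves", "body": {"linear": [[-0.004, -0.04, 0.033], [-0.0045, -0.045, 0.025], [-0.0045, -0.049, 0.017], [-0.0045, -0.051, 0.009], [-0.0045, -0.052, 0]], "turn": [-9.8, -9.8, -9.8, -9.8, -9.8], "grip": 1}}

```text
time_s: 0.72
position: [342.3, -422.7, 212.9]
ee_rot: [-0.53, 1.563, 2.217]
ft_force: [1.1, 0.4, 0.5]
gripper_width: 87.8
```

Call:
{"method": "apply_moves", "body": {"linear": [[-0.0045, -0.051, -0.009], [-0.0045, -0.049, -0.0175], [-0.0045, -0.045, -0.0255], [0.006, -0.043, -0.01], [0.006, -0.043, -0.01]], "turn": [-9.8, -9.8, -9.8, 0, 0]}}

```text
time_s: 1.35
position: [436.3, -195.0, 215.1]
ee_rot: [-1.081, 1.562, 2.2]
ft_force: [1.3, -0.3, 0.2]
gripper_width: 87.6
```

```bash
python3 - <<'E'
from h import *
st(); s=state(); a=np.array(s['position']); c=np.array([494,221.5,150]); print(Rt(s).T@(c-a)/1000)
E
```

```text
t 1.35 pos [ 436.34 -194.97  215.07] loc [-119.59 -215.1 ] th -172.02 F [ 1.35 -0.35  0.16] w 87.56
q [-0.01  0.02 -0.37 -0.01 -1.19  0.16] [-0.0051  0.0069 -1.    ]
[ 0.06767049 -0.4039286  -0.11520414]
```

Call:
{"method": "apply_moves", "body": {"linear": [[0.006, -0.041, -0.012], [0.006, -0.041, -0.012], [0.006, -0.041, -0.012], [0.006, -0.041, -0.012], [0.006, -0.041, -0.012]], "turn": [0, 0, 0, 0, 2.9]}}

```text
time_s: 1.98
position: [465.9, 24.0, 185.1]
ee_rot: [-1.029, 1.561, 2.201]
ft_force: [0.3, 0.4, -0.5]
gripper_width: 87.7
```

Call:
{"method": "apply_moves", "body": {"linear": [[0.006, -0.041, -0.01], [0.006, -0.041, -0.01], [0.006, -0.041, -0.01], [0.006, -0.041, -0.01], [0, 0, 0]], "turn": [0, 0, 0, 0, 0]}}

```text
time_s: 2.6
position: [490.2, 198.8, 159.8]
ee_rot: [-0.787, 1.561, 2.445]
ft_force: [-0.9, -0.2, -0.8]
gripper_width: 87.5
```

```bash
python3 - <<'E'
from h import *
st(); s=state(); print(Rt(s).T@(np.array([494,221.5,100])-s['position'])/1000)
f=grab('wrist','w1'); print(f['fov_y'],f['cx'],f['cy'],np.round(f['hand_eye'],3).tolist())
E
```

```text
t 2.6 pos [490.15 198.83 159.83] loc [-30.98 172.37] th -174.8 F [-0.89 -0.2  -0.8 ] w 87.54
q [ 0.75  0.15 -0.35 -0.01 -1.07 -0.65] [-0.0076  0.0063 -1.    ]
[ 0.05993944 -0.0218057  -0.00630327]
65.70646984690485 320.43845577248595 239.81052316932426 [[0.0, -0.253, 0.967, -188.807], [0.0, -0.967, -0.253, 68.455], [1.0, 0.0, 0.0, 0.176], [0.0, 0.0, 0.0, 1.0]]
```

View pics/w1.png

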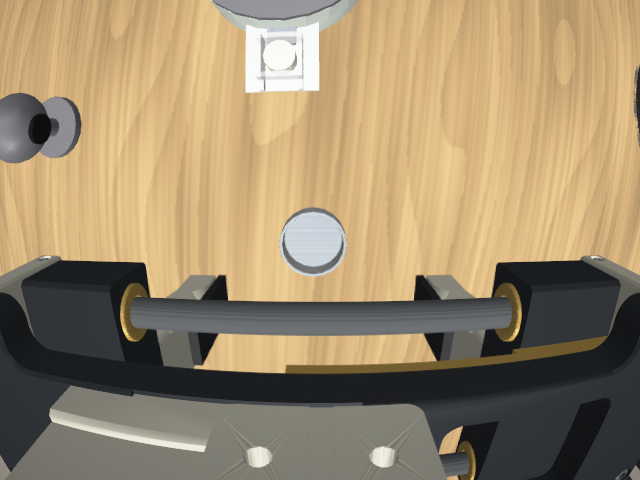

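Dish rim ellipse spans about u 280–346, v 208–276 with its centre at (313,242). The lip's front corners are near (246,93) and (319,90), and a tablet is visible in the tube at (280,55).

```bash
cat >> h.py <<'E'
def wz(f,u,v,z):
    s=f['state']; fl=foc(f); a=np.array([u-f['cx'],v-f['cy']]); r=np.hypot(*a); t=r/fl
    d=np.array([*(a/max(r,1e-9)*np.sin(t)),np.cos(t)]); H=np.array(f['hand_eye']); R=Rt(s)
    o=R@H[:3,3]+s['position']; d=R@H[:3,:3]@d
    return o+d*(z-o[2])/d[2]
E
python3 - <<'E'
from h import *
f=load('wrist')
d=wz(f,313,242,24);a=wz(f,246,93,34);b=wz(f,319,90,34)
L=wz(f,280,242,24);r=wz(f,346,242,24)
print(d,np.linalg.norm(L-r),(L+r)/2,a,b,loc(a),loc(b),np.linalg.norm(a-b)); e=b-a; print(np.arctan2(-e[1],-e[0]),wor(-31,58),wor(31,58),loc(d))
E
```

```text
[493.95555334 218.74273095  24.        ] 59.87460715295607 [493.98915785 218.75117295  24.        ] [561.68214165  91.74008702  34.        ] [500.65226867  85.18808322  34.        ] [30.7442312  59.33916044] [-30.62645129  58.23757957] 61.38056817951796
0.10694769978108161 [500.3013151  84.918242 ] [562.05592615  90.42896021] [-25.4259839  191.85885432]
```

```bash
python3 - <<'E'
from h import *
s=state(); print(Rt(s).T@(np.array([494,219.7,60])-s['position'])/1000,Rt(s).T@(np.array([494,219.7,6])-s['position'])/1000)
E
```

```text
[ 0.10014355 -0.02085332 -0.0068018 ] [ 0.15414089 -0.02047891 -0.00718592]
```

Call:
{"method": "apply_moves", "body": {"linear": [[0.02, -0.01, -0.003], [0.02, -0.01, -0.003], [0.02, 0, 0], [0.02, 0, 0], [0.02, 0, 0]], "turn": [0, 0, 0, 0, 0]}}

```text
time_s: 3.28
position: [493.6, 215.8, 59.7]
ee_rot: [-1.086, 1.561, 2.142]
ft_force: [-0.1, -0.5, 0.3]
gripper_width: 87.8
```

```bash
python3 - <<'E'
from h import *
st(); s=state(); print(Rt(s).T@(np.array([494,219.7,6])-s['position'])/1000)
E
```

```text
t 3.27 pos [493.64 215.8   59.67] loc [-26.   188.96] th -175.01 F [-0.14 -0.55  0.25] w 87.78
q [ 0.77  0.27 -0.46 -0.01 -0.84 -0.67] [-0.0054  0.0084 -1.    ]
[ 0.05369635 -0.00338109 -0.0009467 ]
```

Call:
{"method": "apply_moves", "body": {"linear": [[0.018, -0.0035, -0.001], [0.018, 0, 0], [0.013, 0, 0], [0.005, 0, 0], [0, 0, 0]], "turn": [0, 0, 0, 0, 0]}}

```text
time_s: 3.9
position: [493.3, 215.4, 3.7]
ee_rot: [-0.871, 1.561, 2.354]
ft_force: [0.1, 0.7, -0.2]
gripper_width: 87.6
```

Call:
{"method": "apply_moves", "body": {"linear": [[0, 0, 0], [0, 0, 0], [0, 0, 0], [0, 0, 0], [0, 0, 0]], "turn": [0, 0, 0, 0, 0], "grip": -0.2, "grip_force": 10}}

```text
time_s: 4.53
position: [494.3, 216.3, 5.6]
ee_rot: [-1.192, 1.561, 2.033]
ft_force: [0.7, -0.2, 0.3]
gripper_width: 43.2
```

```bash
python3 - <<'E'
from h import *
st()
E
```

```text
t 4.53 pos [494.27 216.29   5.59] loc [-25.34 189.39] th -175.2 F [ 0.67 -0.23  0.3 ] w 43.16
q [ 0.77  0.34 -0.51 -0.01 -0.72 -0.67] [-0.0045  0.009  -0.9999]
```

```bash
python3 - <<'E'
from h import *
f=grab('wrist','w2'); st(); t=grab('top','t2')
im=np.vstack([cv2.resize(f['color'][100:400,100:540],(660,450)),]); cv2.imwrite('pics/w2c.png',f['color'])
E
```

```text
t 4.58 pos [494.28 216.29   5.58] loc [-25.32 189.39] th -175.2 F [-0.56  0.75  0.23] w 39.41
q [ 0.77  0.34 -0.51 -0.01 -0.72 -0.67] [-0.0045  0.009  -0.9999]
```

View pics/w2c.png

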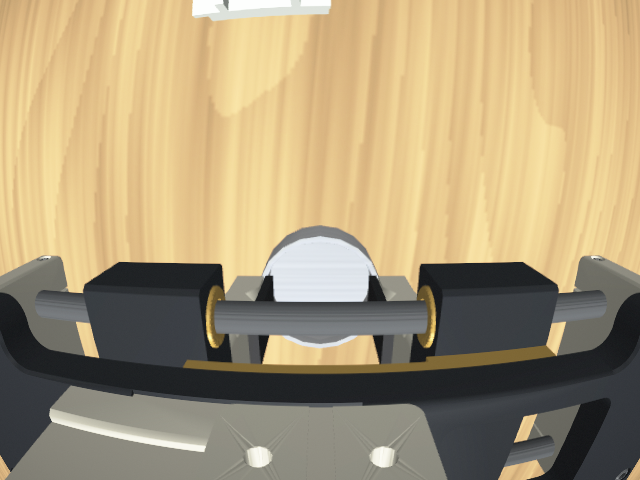

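```bash
python3 - <<'E'
from h import *
f=load('wrist'); 
print('wrist rim', (wz(f,262,275,24)+wz(f,378,275,24))/2, wz(f,320,226,24), wz(f,320,240,24), 'nearbot',wz(f,320,347,24))
t=load('top'); P=cloud(t); m=(P[...,2]>8)&(P[...,2]<30)&(abs(P[...,0]-510)<60)&(P[...,1]>105)&(P[...,1]<280)
q=P[m]; print(cv2.minEnclosingCircle(q[:,:2].astype(np.float32)))
im=cv2.resize(t['color'][235:385,150:310],None,fx=4,fy=4,interpolation=cv2.INTER_CUBIC); cv2.imwrite('pics/t2c.png',im)
st()
E
```

```text
wrist rim [494.86861644 210.1202617   24.        ] [496.9391909  185.58089393  24.        ] [496.37046417 192.35847106  24.        ] nearbot [491.46741771 250.87578514  24.        ]
((494.236572265625, 203.9853973388672), 24.31001091003418)
t 4.62 pos [494.25 216.25   5.53] loc [-25.36 189.35] th -175.2 F [0.15 1.36 0.08] w 37.4
q [ 0.77  0.34 -0.51 -0.01 -0.72 -0.67] [-0.0046  0.0089 -0.9999]
```

View pics/t2c.png

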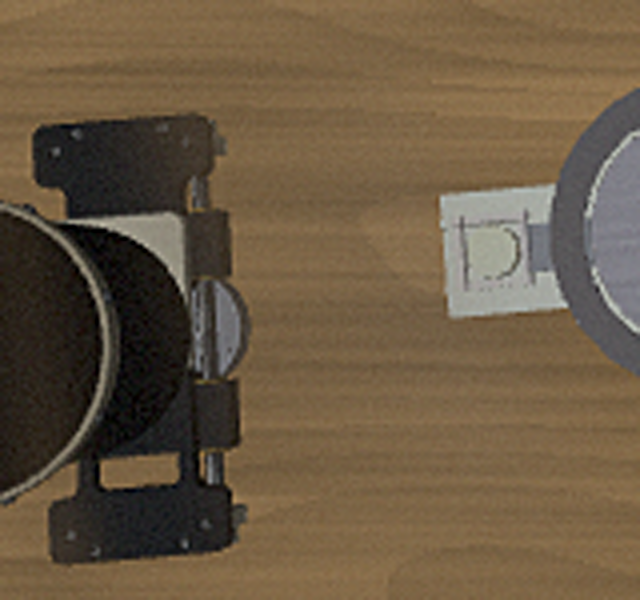

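```bash
python3 - <<'E'
from h import *
f=load('wrist'); s=f['state']; fl=foc(f); H=np.array(f['hand_eye']); R=Rt(s)
def wd(u,v):
    a=np.array([u-f['cx'],v-f['cy']]); r=np.hypot(*a); t=r/fl; d=np.array([*(a/r*np.sin(t)),np.cos(t)]); d=d/d[2]*f['depth'][v,u]
    return R@(H[:3,:3]@d+H[:3,3])+s['position']
for u,v in [(450,150),(200,200),(320,200),(320,232),(320,275),(320,345),(320,290),(268,340),(260,350),(372,350),(258,290),(240,350),(320,355),(320,362),(300,360)]: print(u,v,f['depth'][v,u],wd(u,v).round(1))
def pr(p):
    c=np.linalg.inv(H)@np.array([*p,1]); c=c[:3]; t=np.arctan2(np.hypot(c[0],c[1]),c[2]); return c[:2]/np.hypot(c[0],c[1])*t*fl+[f['cx'],f['cy']]
print('tips',pr([0,0,20]),pr([0,0,-20]),pr([0,9,20]),pr([0,-9,20]),pr([-19,9,20]))
st()
E
```

```text
450 150 188.72357 [429.9 143.   -0.8]
200 200 194.69499 [ 5.629e+02  1.818e+02 -1.000e-01]
320 200 195.40645 [ 4.976e+02  1.771e+02 -3.000e-01]
320 232 182.63124 [496.5 190.3  16.5]
320 275 203.48848 [494.2 218.1   2.4]
320 345 191.69974 [491.5 250.   23.4]
320 290 206.09584 [493.4 227.1   2.2]
268 340 218.73593 [521.9 264.6  -1.5]
260 350 130.06116 [516.1 220.7  78.7]
372 350 220.48885 [458.  266.4  -1.1]
258 290 150.26044 [520.7 207.5  54. ]
240 350 111.77632 [520.3 211.   94.9]
320 355 220.75688 [489.6 272.   -0.8]
320 362 222.23314 [489.2 277.3  -0.8]
300 360 221.20567 [ 5.017e+02  2.765e+02 -3.000e-01]
tips [357.03660731 273.90159564] [283.15642808 273.87741258] [357.53427108 258.06125988] [356.51016172 289.2690462 ] [361.25073355 269.79263153]
t 4.62 pos [494.25 216.25   5.53] loc [-25.36 189.35] th -175.2 F [0.15 1.36 0.08] w 37.4
q [ 0.77  0.34 -0.51 -0.01 -0.72 -0.67] [-0.0046  0.0089 -0.9999]
```

```bash
python3 - <<'E'
from h import *
f=load('wrist'); d=f['depth']
for v in (262,272,278,285,300,320,340): print(v,[int(x) for x in d[v,236:292:3]])
cv2.imwrite('pics/w2z.png',cv2.resize(f['color'][210:380,220:420],None,fx=3.5,fy=3.5,interpolation=cv2.INTER_CUBIC))
E
```

```text
262 [205, 204, 204, 205, 206, 204, 203, 203, 205, 204, 204, 179, 179, 179, 201, 201, 200, 201, 202]
272 [207, 206, 207, 207, 206, 205, 206, 206, 206, 181, 180, 182, 203, 202, 202, 203, 202, 203, 204]
278 [159, 159, 160, 158, 159, 160, 159, 160, 159, 162, 163, 163, 165, 203, 205, 204, 204, 204, 204]
285 [152, 151, 151, 151, 150, 152, 151, 151, 152, 156, 155, 156, 163, 205, 205, 205, 205, 204, 204]
300 [137, 136, 136, 135, 137, 136, 147, 141, 139, 138, 146, 152, 163, 205, 208, 207, 207, 208, 206]
320 [82, 81, 82, 82, 82, 81, 82, 81, 82, 82, 82, 82, 82, 81, 82, 81, 82, 82, 81]
340 [106, 111, 115, 119, 124, 124, 124, 124, 128, 135, 143, 217, 217, 217, 217, 217, 217, 216, 191]
```

View pics/w2z.png

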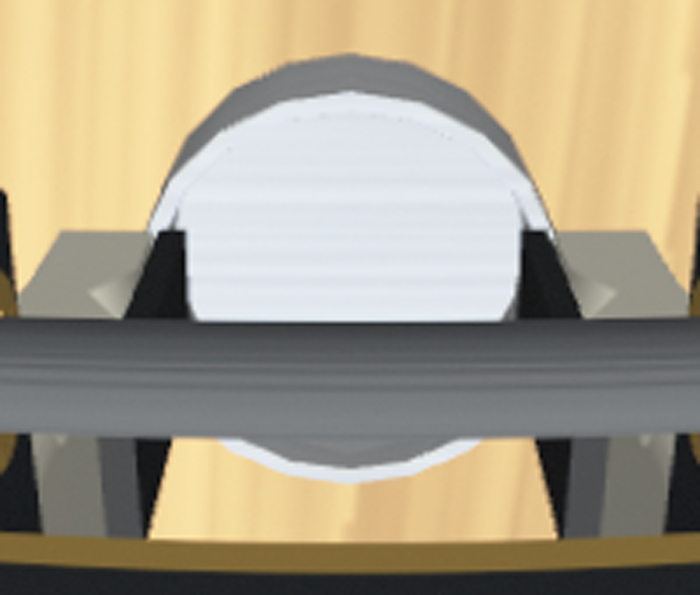

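The fingers closed above the dish. In the wrist depth the fingertips end about 33 mm short of the reported TCP, which puts them at z≈39 rather than 6, and the dish did not move. I'll open, descend further in small steps and watch the force.

Call:
{"method": "apply_moves", "body": {"linear": [[0, -0.003, 0], [0, 0, 0], [0, 0, 0], [0, 0, 0], [0, 0, 0]], "turn": [0, 0, 0, 0, 0], "grip": 1}}

```text
time_s: 5.25
position: [493.9, 219.5, 5.4]
ee_rot: [-1.159, 1.561, 2.066]
ft_force: [0.4, -0.9, 0.3]
gripper_width: 81.7
```

Call:
{"method": "apply_moves", "body": {"linear": [[0, -0.002, 0], [0.004, 0, 0], [0.004, 0, 0], [0.004, 0, 0], [0, 0, 0]], "turn": [0, 0, 0, 0, 0]}}

```text
time_s: 5.88
position: [493.5, 221.5, -7.7]
ee_rot: [-1.104, 1.561, 2.122]
ft_force: [-0.0, -0.4, -0.4]
gripper_width: 87.7
```

```bash
python3 - <<'E'
from h import *
st(); f=grab('wrist','w3')
d=f['depth']
for v in (266,270,274,278,285,300): print(v,[int(x) for x in d[v,190:250:3]])
E
```

```text
t 5.88 pos [493.47 221.53  -7.72] loc [-25.66 194.68] th -175.21 F [-0.01 -0.42 -0.38] w 87.65
q [ 0.78  0.36 -0.52 -0.02 -0.69 -0.68] [-0.0052  0.0085 -1.    ]
266 [191, 191, 191, 190, 191, 191, 191, 189, 192, 191, 191, 191, 191, 190, 191, 192, 191, 190, 191, 190]
270 [192, 191, 191, 192, 192, 190, 190, 192, 192, 191, 192, 193, 191, 192, 191, 191, 190, 191, 192, 191]
274 [192, 192, 192, 193, 192, 191, 192, 192, 191, 192, 191, 193, 193, 192, 192, 193, 191, 192, 192, 191]
278 [158, 160, 158, 158, 157, 158, 160, 157, 162, 163, 162, 162, 166, 194, 193, 193, 193, 192, 193, 193]
285 [149, 149, 149, 149, 149, 0, 150, 154, 156, 154, 157, 162, 168, 194, 193, 194, 194, 194, 194, 193]
300 [85, 84, 85, 85, 85, 85, 86, 85, 85, 85, 86, 85, 85, 195, 197, 196, 196, 197, 197, 196]
```

Call:
{"method": "apply_moves", "body": {"linear": [[0.004, 0, 0], [0.004, 0, 0], [0.004, 0, 0], [0.003, 0, 0], [0, 0, 0]], "turn": [0, 0, 0, 0, 0]}}

```text
time_s: 6.55
position: [493.5, 221.7, -23.6]
ee_rot: [-1.129, 1.561, 2.097]
ft_force: [-0.2, -0.4, -0.1]
gripper_width: 87.7
```

```bash
python3 - <<'E'
from h import *
st(); f=grab('wrist','w3')
d=f['depth']
for v in (270,274,278,285,): print(v,[int(x) for x in d[v,205:250:3]])
cv2.imwrite('pics/w3z.png',cv2.resize(f['color'][190:390,180:460],None,fx=2.5,fy=2.5,interpolation=cv2.INTER_CUBIC))
E
```

```text
t 6.55 pos [493.55 221.73 -23.6 ] loc [-25.57 194.87] th -175.21 F [-0.24 -0.4  -0.1 ] w 87.66
q [ 0.78  0.39 -0.53 -0.02 -0.65 -0.68] [-0.005   0.0085 -1.    ]
270 [173, 174, 174, 174, 175, 174, 174, 174, 174, 175, 174, 174, 174, 174, 174]
274 [175, 175, 175, 175, 175, 175, 175, 175, 175, 176, 176, 175, 173, 175, 175]
278 [158, 158, 157, 161, 161, 162, 162, 168, 175, 176, 175, 176, 177, 176, 174]
285 [149, 151, 154, 154, 155, 157, 160, 167, 176, 177, 176, 176, 177, 177, 177]
```

View pics/w3z.png

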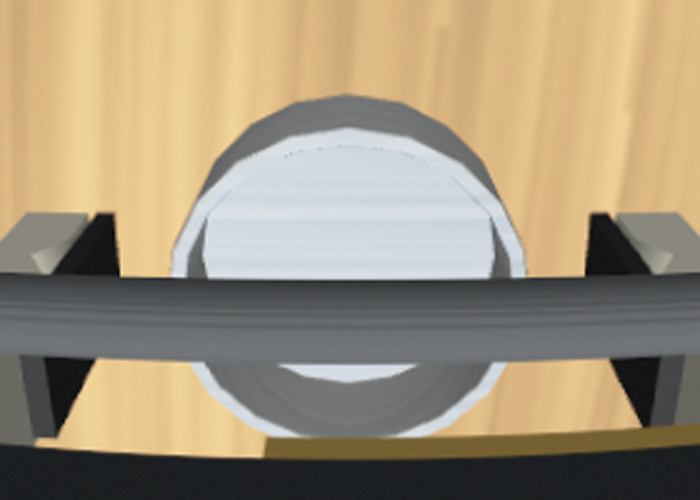

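The dish now sits centred between the open fingers, with the tips about 8 mm above the wood. Gripping.

Call:
{"method": "apply_moves", "body": {"linear": [[0, 0, 0], [0, 0, 0], [0, 0, 0], [0, 0, 0], [0, 0, 0]], "turn": [0, 0, 0, 0, 0], "grip": -0.2, "grip_force": 8}}

```text
time_s: 7.22
position: [493.8, 222.0, -23.1]
ee_rot: [-1.222, 1.561, 2.003]
ft_force: [0.5, -0.1, -0.2]
gripper_width: 62.8
```

```bash
python3 - <<'E'
from h import *
st(); s=state(); p=s['position']
f=grab('wrist','w4')
for y in (112,90,81): q=wor(0,y); print(y,q,Rt(s).T@(np.array([*q,p[2]])-p)/1000)
d=f['depth']; print(d[215:300:4,320])
E
```

```text
t 7.22 pos [493.85 222.01 -23.11] loc [-25.25 195.12] th -175.2 F [ 0.46 -0.07 -0.22] w 62.79
q [ 0.78  0.39 -0.53 -0.02 -0.65 -0.68] [-0.0043  0.0092 -0.9999]
112 [526.37896283 141.45987524] [-0.00087992  0.08298254 -0.02568387]
90 [528.33437897 119.54694874] [-0.00108997  0.10498123 -0.02580014]
81 [529.13432194 110.58256972] [-0.00117591  0.11398069 -0.0258477 ]
[167.9183  170.06187 169.54532 168.37762 162.22986 154.66734 147.92348
 147.08685 170.33554 170.4693  170.38573 171.04144 171.38449 171.73897
 172.53334 172.98618 173.83664 174.49359 175.23973 175.00305 176.64818
 176.79445]
```

Call:
{"method": "apply_moves", "body": {"linear": [[0, 0.016, -0.005], [0, 0.016, -0.005], [0, 0.016, -0.005], [0, 0.016, -0.005], [0, 0.016, -0.005]], "turn": [0, 0, 0, 0, 0]}}

```text
time_s: 7.9
position: [528.2, 140.6, -23.2]
ee_rot: [-1.431, 1.56, 1.796]
ft_force: [-0.9, 2.6, 2.9]
gripper_width: 62.7
```

```bash
python3 - <<'E'
from h import *
st(); s=state(); p=s['position']
f=grab('wrist','w5'); im=f['color']
for y in (112,90,81): q=wor(0,y); print(y,q,Rt(s).T@(np.array([*q,p[2]])-p)/1000)
print(loc(wz(f,320,238,24)))
cv2.imwrite('pics/w5c.png',im[0:400])
E
```

```text
t 7.9 pos [528.17 140.65 -23.17] loc [  1.71 111.03] th -175.14 F [-0.86  2.64  2.92] w 62.66
q [ 0.61  0.39 -0.52 -0.02 -0.66 -0.51] [-0.0024  0.0107 -0.9999]
112 [526.37896283 141.45987524] [ 1.30745861e-05 -9.62625499e-04  1.71902256e-03]
90 [528.33437897 119.54694874] [-0.00022579  0.02103588  0.00162599]
81 [529.13432194 110.58256972] [-0.0003235   0.03003527  0.00158794]
[ 1.63963435 78.27905716]
```

View pics/w5c.png

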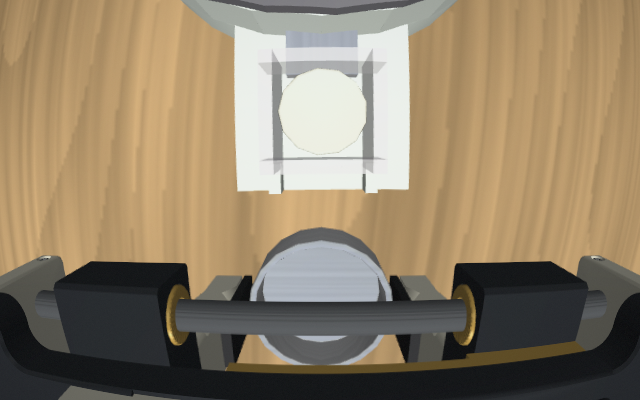

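The lip's front corners are at (236,191) and (409,189). The dish rim spans u 251–391, so it is nearly aligned.

```bash
python3 - <<'E'
from h import *
f=load('wrist'); R=Rt(f['state']); p=f['state']['position']
t=lambda u,v,z: (R.T@(wz(f,u,v,z)-p)).round(1)
print('lip',t(236,191,34),t(409,189,34),'dish front',t(321,228,24),t(321,238,24),'sides',t(251,290,24),t(391,290,24),'tab',t(322,110,58))
E
```

```text
lip [-57.8  52.4 -30.3] [-57.7  53.1  32.1] dish front [-47.6  36.3   0.4] [-47.5  32.2   0.4] sides [-47.3   9.9 -28.7] [-47.2   9.9  29.5] tab [-82.   78.5   0.6]
```

```bash
python3 - <<'E'
from h import *
f=load('wrist'); H=np.array(f['hand_eye']); fl=foc(f)
v,u=np.mgrid[:480:6,:640:8]; a=np.stack([u-f['cx'],v-f['cy']],-1); r=np.hypot(a[...,0],a[...,1]); t=r/fl
d=np.dstack([a/r[...,None]*np.tan(t)[...,None],np.ones_like(r)])*f['depth'][::6,::8][...,None]
P=d@H[:3,:3].T+H[:3,3]
m=(f['depth'][::6,::8]<150)&(v>255)
for u0 in range(0,640,80):
    k=m&(u>=u0)&(u<u0+80); q=P[k]; print(u0, 'max toolx',q[:,0].max().round(1),'at',q[q[:,0].argmax()].round(1),'ymax',q[:,1].max().round(1))
E
```

```text
0 max toolx -97.8 at [-97.8  32.9 -80.2] ymax 68.5
80 max toolx -103.0 at [-103.    39.5  -43.9] ymax 68.5
160 max toolx -49.5 at [-49.5  11.5 -36.2] ymax 68.5
240 max toolx -46.0 at [-46.   23.5 -19.4] ymax 68.5
320 max toolx -46.0 at [-46.   23.5  16.2] ymax 68.5
400 max toolx -50.1 at [-50.1  11.8  36.1] ymax 68.5
480 max toolx -101.8 at [-101.8   39.1   44.6] ymax 68.5
560 max toolx -97.5 at [-97.5  32.8  80.5] ymax 68.5
```

Call:
{"method": "apply_moves", "body": {"linear": [[0, 0.006, 0.0005], [0, 0.006, 0.0005], [0, 0.006, 0], [0, 0.004, 0], [0, 0.002, 0]], "turn": [0, 0, 0, 0, 0]}}

```text
time_s: 8.57
position: [530.4, 113.7, -23.1]
ee_rot: [-1.543, 1.56, 1.683]
ft_force: [-0.6, 1.9, 2.1]
gripper_width: 62.7
```

```bash
python3 - <<'E'
from h import *
st()
E
```

```text
t 8.57 pos [530.45 113.7  -23.14] loc [ 1.59 83.99] th -175.2 F [-0.58  1.87  2.1 ] w 62.66
q [ 0.56  0.39 -0.53 -0.02 -0.65 -0.47] [-0.0013  0.0111 -0.9999]
```

Call:
{"method": "apply_moves", "body": {"linear": [[0, 0.001, 0], [0, 0.001, 0], [0, 0, 0], [0, 0, 0], [0, 0, 0]], "turn": [0, 0, 0, 0, 0]}}

```text
time_s: 9.2
position: [530.6, 111.8, -23.2]
ee_rot: [-1.539, 1.56, 1.688]
ft_force: [0.3, 0.5, 2.9]
gripper_width: 63.0
```

Call:
{"method": "apply_moves", "body": {"linear": [[0, 0.001, 0], [0, 0.001, 0], [0, 0.001, 0], [0, 0.001, 0], [0, 0.001, 0]], "turn": [0, 0, 0, 0, 0]}}

```text
time_s: 9.82
position: [530.9, 110.9, -23.1]
ee_rot: [-1.66, 1.555, 1.566]
ft_force: [-3.4, 7.9, 3.2]
gripper_width: 62.9
```

```bash
python3 - <<'E'
from h import *
st()
E
```

```text
t 9.82 pos [530.88 110.94 -23.06] loc [ 1.77 81.2 ] th -175.18 F [-3.42  7.85  3.15] w 62.93
q [ 0.56  0.39 -0.53 -0.02 -0.65 -0.45] [ 1.000e-04  1.620e-02 -9.999e-01]
```

Call:
{"method": "apply_moves", "body": {"linear": [[0, 0, 0], [0, 0, 0], [0, 0, 0], [0, 0, 0], [0, 0, 0]], "turn": [0, 0, 0, 0, 0], "grip": 1}}

```text
time_s: 10.45
position: [529.1, 109.3, -24.2]
ee_rot: [-1.423, 1.556, 1.802]
ft_force: [-0.3, -0.0, -0.1]
gripper_width: 87.5
```

Call:
{"method": "apply_moves", "body": {"linear": [[-0.012, 0, 0], [-0.02, 0, 0], [-0.02, 0, 0], [-0.03, 0, 0], [-0.03, 0, 0]], "turn": [0, 0, 0, 0, 0]}}

```text
time_s: 11.08
position: [528.3, 106.7, 92.0]
ee_rot: [-1.176, 1.557, 2.049]
ft_force: [1.2, 1.2, 0.6]
gripper_width: 87.5
```

```bash
python3 - <<'E'
from h import *
st(); s=state(); p=s['position']
f=grab('wrist','w6'); cv2.imwrite('pics/w6c.png',f['color'][:400])
E
```

```text
t 11.07 pos [528.3  106.75  92.03] loc [-1.17 77.25] th -175.22 F [1.21 1.17 0.59] w 87.48
q [ 0.55  0.23 -0.42 -0.02 -0.92 -0.46] [-0.0062  0.012  -0.9999]
```

View pics/w6c.png

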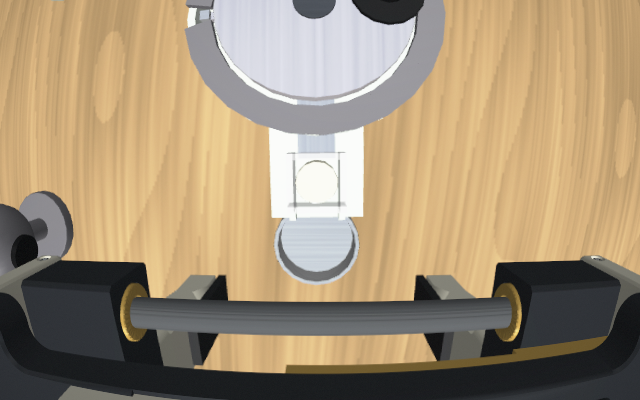

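The dish (u 275–358, bottom edge v≈283) sits under the lip, centred on the block (u 270–363).

```bash
python3 - <<'E'
from h import *
f=load('wrist'); print('rear',loc(wz(f,317,283,24)),'sides',loc(wz(f,275,245,24)),loc(wz(f,358,245,24)),'lip',loc(wz(f,272,217,34)),loc(wz(f,362,217,34)))
s=state(); p=s['position']
for z in (145,120): print(Rt(s).T@(np.array([*wor(-38,-75),z])-p)/1000)
E
```

```text
rear [  1.02004606 110.00828952] sides [31.04085783 80.47585931] [-28.72813118  80.8783263 ] lip [31.14282853 57.78178065] [-29.97650662  58.19803954]
[-0.05080918  0.15230782  0.038547  ]
[-0.02581159  0.15265492  0.03856027]
```

Call:
{"method": "apply_moves", "body": {"linear": [[-0.017, 0, 0], [-0.02, 0.025, 0.006], [0, 0.035, 0.009], [0, 0.035, 0.009], [0, 0.035, 0.009]], "turn": [0, 0, 0, 0, 0]}}

```text
time_s: 11.75
position: [510.2, -26.4, 138.6]
ee_rot: [-2.086, 1.552, 1.144]
ft_force: [-0.2, -0.9, 0.8]
gripper_width: 87.8
```

Call:
{"method": "apply_moves", "body": {"linear": [[0, 0.014, 0.004], [0, 0, 0], [0, 0, 0], [0, 0, 0], [0, 0, 0]], "turn": [0, 0, 0, 0, 0]}}

```text
time_s: 12.38
position: [507.7, -41.1, 140.0]
ee_rot: [-2.174, 1.551, 1.056]
ft_force: [-0.8, -0.1, 0.5]
gripper_width: 87.6
```

```bash
python3 - <<'E'
from h import *
st(); s=state(); p=s['position']
f=grab('wrist','w7'); cv2.imwrite('pics/w7c.png',f['color'][:400])
for z in (100,): print(Rt(s).T@(np.array([*wor(-38,-75),z])-p)/1000)
E
```

```text
t 12.38 pos [507.67 -41.09 139.96] loc [-34.86 -68.16] th -174.98 F [-0.75 -0.12  0.49] w 87.63
q [ 0.29  0.13 -0.43 -0.02 -1.   -0.2 ] [ 0.0099  0.0175 -0.9998]
[0.03980301 0.00749998 0.00358225]
```

View pics/w7c.png

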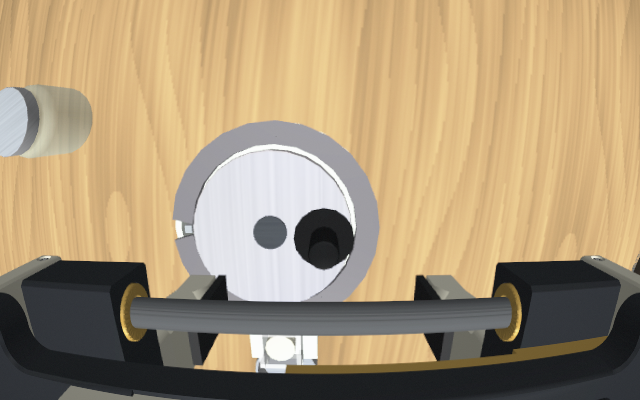

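```bash
python3 - <<'E'
from h import *
f=load('wrist'); s=f['state']; R=Rt(s); p=np.array(s['position'])
c=wz(f,324,238,95); h=wz(f,270,232,77); r=wz(f,276.5,225,66); g=wz(f,323,248,131)
print('collar',c,'hub',h,'posttop',g,'ring',wz(f,174,215,66),wz(f,379,215,66))
print('r',np.linalg.norm((c-h)[:2]),'ang',np.arctan2(*(h-c)[1::-1]))
tip=p+R@[-33,0,0]; print('tip',tip)
f2=f['color'][200:290,270:370]; m=(f2.max(-1)<60); v,u=np.nonzero(m); print(u.min()+270,u.max()+270,v.min()+200,v.max()+200)
P=f['depth'][236:264:3,323]; print(P)
E
```

```text
collar [506.36336045 -49.06258335  95.        ] hub [544.06417196 -45.05830129  77.        ] posttop [507.20864733 -53.13764315 131.        ] ring [620.91723991 -48.93002914  66.        ] [467.63673092 -61.94759754  66.        ]
r 37.91286672069277 ang 0.10581538048277718
tip [507.34046617 -41.66655695 172.95321448]
294 353 209 268
[213.59813 207.3842  204.88559 205.04282 207.07552 206.25797 206.7576
 208.13329 208.28217 208.48943]
```

```bash
cat >> h.py <<'E'
AX=np.array([543.4,-44.9]); YAW=.093
HN=np.array([505.7,-48.6])
def to(x,y,ztip): # shift so that tip centre arrives
    s=state(); R=Rt(s); return (R.T@(np.array([x,y,ztip])-(np.array(s['position'])+R@[-33,0,0]))/1000).round(4)
E
python3 - <<'E'
from h import *
print(to(*HN,172.9),to(*HN,140),to(*HN,100))
E
```

```text
[-0.0001  0.0067  0.0022] [0.0328 0.0073 0.0026] [0.0728 0.0079 0.003 ]
```

Call:
{"method": "apply_moves", "body": {"linear": [[0, 0.006, 0.002], [0.008, 0.001, 0.0005], [0.008, 0, 0], [0.008, 0, 0], [0, 0, 0]], "turn": [0, 0, 0, 0, 0], "grip": 1}}

```text
time_s: 13.05
position: [505.4, -48.1, 113.3]
ee_rot: [-2.109, 1.552, 1.121]
ft_force: [-0.2, 0.3, 0.1]
gripper_width: 87.6
```

```bash
python3 - <<'E'
from h import *
st(); print(to(*HN,100))
E
```

```text
t 13.05 pos [505.36 -48.15 113.26] loc [-38.18 -74.7 ] th -174.96 F [-0.25  0.29  0.12] w 87.59
q [ 0.28  0.15 -0.46 -0.02 -0.94 -0.18] [ 0.0083  0.0173 -0.9998]
[ 0.0462  0.0007 -0.0002]
```

Call:
{"method": "apply_moves", "body": {"linear": [[0.012, 0, 0], [0.012, 0, 0], [0.012, 0, 0], [0.007, 0, 0], [0, 0, 0]], "turn": [0, 0, 0, 0, 0]}}

```text
time_s: 13.68
position: [505.5, -47.3, 66.7]
ee_rot: [-2.066, 1.552, 1.163]
ft_force: [-0.1, -0.6, -0.5]
gripper_width: 87.6
```

```bash
python3 - <<'E'
from h import *
st(); print(to(*HN,100)); f=grab('wrist','w8'); cv2.imwrite('pics/w8c.png',cv2.resize(f['color'][150:390,190:450],None,fx=2.3,fy=2.3))
E
```

```text
t 13.68 pos [505.49 -47.34  66.66] loc [-37.97 -73.91] th -174.96 F [-0.07 -0.64 -0.48] w 87.63
q [ 0.28  0.21 -0.52 -0.02 -0.83 -0.18] [ 0.0073  0.017  -0.9998]
[-0.0004  0.0007 -0.0004]
```

View pics/w8c.png

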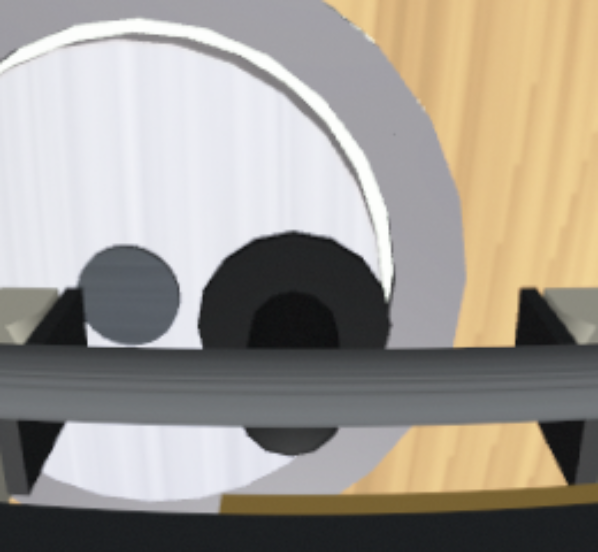

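The post base is at about u 317, with the finger midpoint at about 320.6, so it is about 1.3 mm off to tool −z. I'll check tool y numerically before closing.

```bash
python3 - <<'E'
from h import *
f=load('wrist'); s=f['state']; R=Rt(s); p=np.array(s['position']); T=lambda u,v,z:(R.T@(wz(f,u,v,z)-p)).round(1)
print('collar front',T(317.6,251,95),'L',T(276.5,291,95),'Rr',T(359,291,95),'hub',wz(f,190+129/2.3,150+295/2.3,77))
E
```

```text
collar front [-28.7  21.4  -1.1] L [-28.2   1.6 -20.4] Rr [-28.5   1.8  18.2] hub [543.83406565 -45.13330267  77.        ]
```

Call:
{"method": "apply_moves", "body": {"linear": [[0, 0.0013, -0.001], [0, 0, 0], [0, 0, 0], [0, 0, 0], [0, 0, 0]], "turn": [0, 0, 0, 0, 0], "grip": -0.4, "grip_force": 20}}

```text
time_s: 14.35
position: [507.9, -48.5, 68.3]
ee_rot: [-2.19, 1.55, 1.04]
ft_force: [0.1, 0.2, -1.2]
gripper_width: 43.0
```

Call:
{"method": "apply_moves", "body": {"linear": [[0, 0, 0], [0, 0, 0], [0, 0, 0], [0, 0, 0], [0, 0, 0]], "turn": [0, 0, 0, 0, 0], "grip": -1}}

```text
time_s: 14.98
position: [507.2, -48.5, 68.2]
ee_rot: [-2.143, 1.551, 1.087]
ft_force: [-0.8, 0.2, 1.6]
gripper_width: 17.7
```

```bash
python3 - <<'E'
from h import *
st(); print(to(*HN,100))
E
```

```text
t 14.97 pos [507.2  -48.54  68.19] loc [-36.38 -75.26] th -174.95 F [-0.81  0.24  1.59] w 17.66
q [ 0.28  0.21 -0.52 -0.02 -0.83 -0.18] [ 0.0091  0.0174 -0.9998]
[ 0.0012 -0.0006  0.0012]
```

Call:
{"method": "apply_moves", "body": {"linear": [[0.001, 0, 0], [0.001, 0, 0], [0.001, 0, 0], [0.001, 0, 0], [0, 0, 0]], "turn": [0, 0, 0, 0, 0], "grip_force": 40}}

```text
time_s: 15.6
position: [507.2, -48.5, 63.9]
ee_rot: [-2.14, 1.551, 1.09]
ft_force: [-1.0, 0.7, 1.2]
gripper_width: 17.2
```

```bash
python3 - <<'E'
from h import *
st(); st()
E
```

```text
t 15.6 pos [507.18 -48.52  63.91] loc [-36.4  -75.24] th -174.94 F [-0.97  0.74  1.2 ] w 17.17
q [ 0.28  0.21 -0.52 -0.02 -0.82 -0.18] [ 0.009   0.0173 -0.9998]
t 15.6 pos [507.18 -48.52  63.91] loc [-36.4  -75.24] th -174.94 F [-0.97  0.74  1.2 ] w 17.17
q [ 0.28  0.21 -0.52 -0.02 -0.82 -0.18] [ 0.009   0.0173 -0.9998]
```

Call:
{"method": "apply_moves", "body": {"linear": [[0.001, 0, 0], [0.001, 0, 0], [0.001, 0, 0], [0, 0, 0], [0, 0, 0]], "turn": [0, 0, 0, 0, 0]}}

```text
time_s: 16.23
position: [507.2, -48.5, 60.7]
ee_rot: [-2.14, 1.551, 1.09]
ft_force: [-0.5, 0.0, 1.1]
gripper_width: 17.1
```

Call:
{"method": "apply_moves", "body": {"linear": [[0.001, 0, 0], [0.001, 0, 0], [0.001, 0, 0], [0, 0, 0], [0, 0, 0]], "turn": [0, 0, 0, 0, 0]}}

```text
time_s: 16.85
position: [507.2, -48.5, 57.5]
ee_rot: [-2.138, 1.552, 1.092]
ft_force: [-0.5, 0.1, 1.9]
gripper_width: 17.0
```

Call:
{"method": "apply_moves", "body": {"linear": [[0.001, 0, 0], [0.001, 0, 0], [0, 0, 0], [0, 0, 0], [0, 0, 0]], "turn": [0, 0, 0, 0, 0]}}

```text
time_s: 17.48
position: [507.2, -48.5, 55.5]
ee_rot: [-2.142, 1.551, 1.088]
ft_force: [-1.2, 0.3, 2.2]
gripper_width: 17.4
```

Call:
{"method": "apply_moves", "body": {"linear": [[0.001, 0, 0], [0.001, 0, 0], [0, 0, 0], [0, 0, 0], [0, 0, 0]], "turn": [0, 0, 0, 0, 0]}}

```text
time_s: 18.1
position: [507.2, -48.6, 54.3]
ee_rot: [-2.162, 1.552, 1.068]
ft_force: [-2.2, -0.3, 5.2]
gripper_width: 17.4
```

Call:
{"method": "apply_moves", "body": {"linear": [[0.001, 0, 0], [0.001, 0, 0], [0, 0, 0], [0, 0, 0], [0, 0, 0]], "turn": [0, 0, 0, 0, 0]}}

```text
time_s: 18.73
position: [507.2, -48.6, 53.7]
ee_rot: [-2.194, 1.551, 1.037]
ft_force: [-3.1, 0.2, 5.6]
gripper_width: 16.8
```

```bash
python3 - <<'E'
from h import *
st()
E
```

```text
t 18.73 pos [507.22 -48.59  53.65] loc [-36.37 -75.32] th -174.89 F [-3.07  0.16  5.58] w 16.76
q [ 0.28  0.23 -0.53 -0.02 -0.8  -0.18] [ 0.0099  0.0167 -0.9998]
```

Call:
{"method": "apply_moves", "body": {"linear": [[0.002, 0, 0], [0.002, 0, 0], [0.002, 0, 0], [0.001, 0, 0], [0.001, 0, 0]], "turn": [0, 0, 0, 0, 0]}}

```text
time_s: 19.35
position: [507.3, -48.8, 48.9]
ee_rot: [-2.266, 1.551, 0.967]
ft_force: [-6.7, 0.4, 13.2]
gripper_width: 17.2
```

```bash
python3 - <<'E'
from h import *
st()
E
```

```text
t 19.35 pos [507.29 -48.8   48.86] loc [-36.32 -75.53] th -174.8 F [-6.69  0.35 13.17] w 17.16
q [ 0.28  0.23 -0.54 -0.02 -0.78 -0.18] [ 0.011   0.0159 -0.9998]
```

```bash
cat >> h.py <<'E'
C=np.array([544.5,-45.5]); HA=np.pi+.093
def arc(dphi,n,rad=38.,C=C,rc=1.):
    s=state(); R=Rt(s); tip=np.array(s['position'])+R@[-33,0,0]; d=tip[:2]-C
    r=np.hypot(*d); a=np.arctan2(d[1],d[0]); phi=(a-HA)%(2*np.pi)
    F=np.array(s['ft_force']); er=d/r; et=np.array([-er[1],er[0]])
    print('t %.2f phi %.3f r %.2f z %.2f tipz %.2f Fz %.1f Frad %.1f Ftan %.1f w %.1f'%(s['time_s'],phi if phi<6.2 else phi,r,s['position'][2],tip[2],F[2],F[:2]@er,F[:2]@et,s['gripper_width']), 'tilt',R[:2,0].round(3),'th',th(s).round(1))
    P=lambda x: C+rad*np.array([np.cos(x),np.sin(x)]); q=tip[:2]
    q=C+(r*(1-rc)+rad*rc)*0+d if rc<1 else tip[:2]
    for i in range(1,n+1):
        w=P(a+i*dphi); k=1 if rc>=1 or i>1 else rc
        sh=w-q; q=w
        if i==1: sh=(w-P(a))+rc*(P(a)-tip[:2])
        print((R.T@[sh[0],sh[1],0]/1000).round(4))
E
python3 - <<'E'
from h import *
arc(.08,5)
E
```

```text
t 19.35 phi 0.008 r 37.77 z 48.86 tipz 81.85 Fz 13.2 Frad 6.6 Ftan -1.0 w 17.2 tilt [0.011 0.016] th -174.8
[-0.      0.003   0.0001]
[-0.      0.003  -0.0004]
[-0.      0.003  -0.0006]
[-0.      0.0029 -0.0009]
[-0.      0.0028 -0.0011]
```

Call:
{"method": "apply_moves", "body": {"linear": [[0.0005, 0.002, 0.0005], [0.0005, 0.002, 0], [0.0005, 0.002, 0], [0.0005, 0.002, -0.0002], [0.0005, 0.002, -0.0003]], "turn": [0, 0, 0, 0, 0]}}

```text
time_s: 19.98
position: [509.6, -58.2, 50.0]
ee_rot: [-2.396, 1.548, 0.838]
ft_force: [-3.7, 2.2, 8.4]
gripper_width: 17.3
```

```bash
python3 - <<'E'
from h import *
arc(.1,5)
E
```

```text
t 19.98 phi 0.264 r 37.79 z 49.99 tipz 82.98 Fz 8.4 Frad 2.7 Ftan -3.3 w 17.3 tilt [0.015 0.017] th -174.7
[-0.      0.0037 -0.001 ]
[-0.      0.0035 -0.0015]
[-0.      0.0033 -0.0019]
[-0.      0.0031 -0.0022]
[-0.      0.0029 -0.0025]
```

```bash
python3 - <<'E'
from h import *
arc(.12,5)
E
```

```text
t 19.98 phi 0.264 r 37.79 z 49.99 tipz 82.98 Fz 8.4 Frad 2.7 Ftan -3.3 w 17.3 tilt [0.015 0.017] th -174.7
[-0.      0.0044 -0.0012]
[-0.      0.0041 -0.002 ]
[-0.      0.0039 -0.0024]
[-0.      0.0035 -0.0029]
[ 0.      0.0032 -0.0033]
```

Call:
{"method": "apply_moves", "body": {"linear": [[0.0003, 0.0043, -0.0012], [0.0003, 0.0041, -0.0018], [0.0003, 0.0038, -0.0023], [0.0003, 0.0035, -0.0028], [0.0003, 0.0032, -0.0032]], "turn": [0, 0, 0, 0, 0]}}

```text
time_s: 20.6
position: [522.0, -75.1, 50.4]
ee_rot: [-2.345, 1.548, 0.89]
ft_force: [-4.1, 2.3, 8.8]
gripper_width: 16.9
```

```bash
python3 - <<'E'
from h import *
arc(.13,5)
E
```

```text
t 20.60 phi 0.827 r 38.00 z 50.44 tipz 83.43 Fz 8.8 Frad 0.7 Ftan -4.7 w 16.9 tilt [0.015 0.018] th -174.6
[ 0.      0.0031 -0.0038]
[ 0.      0.0026 -0.0042]
[ 0.      0.002  -0.0045]
[ 0.0001  0.0014 -0.0047]
[ 0.0001  0.0008 -0.0049]
```

Call:
{"method": "apply_moves", "body": {"linear": [[0.0004, 0.0031, -0.0038], [0.0004, 0.0026, -0.0042], [0.0004, 0.002, -0.0045], [0.0004, 0.0014, -0.0047], [0.0004, 0.0008, -0.0049]], "turn": [0, 0, 0, 0, 0]}}

```text
time_s: 21.22
position: [542.9, -83.0, 50.4]
ee_rot: [-2.206, 1.55, 1.03]
ft_force: [-4.6, 0.1, 8.8]
gripper_width: 17.2
```

```bash
python3 - <<'E'
from h import *
arc(.13,5)
E
```

```text
t 21.23 phi 1.427 r 38.15 z 50.36 tipz 83.36 Fz 8.8 Frad 0.2 Ftan -4.6 w 17.2 tilt [0.011 0.018] th -174.6
[ 0.0001  0.0002 -0.0049]
[ 0.0001 -0.0002 -0.0049]
[ 0.0001 -0.0009 -0.0049]
[ 0.0001 -0.0015 -0.0047]
[ 0.0001 -0.0021 -0.0045]
```

Call:
{"method": "apply_moves", "body": {"linear": [[0.0004, 0.0002, -0.0049], [0.0004, -0.0002, -0.0049], [0.0004, -0.0009, -0.0049], [0.0004, -0.0015, -0.0047], [0.0004, -0.0021, -0.0045]], "turn": [0, 0, 0, 0, 0]}}

```text
time_s: 21.85
position: [563.3, -78.3, 50.6]
ee_rot: [-1.972, 1.555, 1.264]
ft_force: [-4.0, -3.1, 9.7]
gripper_width: 16.8
```

```bash
python3 - <<'E'
from h import *
arc(.13,5)
E
```

```text
t 21.85 phi 1.988 r 38.18 z 50.56 tipz 83.56 Fz 9.7 Frad 0.7 Ftan -5.0 w 16.8 tilt [0.005 0.015] th -174.6
[ 0.0001 -0.0024 -0.0043]
[ 0.0001 -0.0028 -0.004 ]
[ 0.0001 -0.0033 -0.0036]
[ 0.0001 -0.0038 -0.0032]
[ 0.0001 -0.0042 -0.0027]
```

Call:
{"method": "apply_moves", "body": {"linear": [[0.0003, -0.0024, -0.0043], [0.0003, -0.0028, -0.004], [0.0003, -0.0033, -0.0036], [0.0003, -0.0038, -0.0032], [0.0003, -0.0042, -0.0027]], "turn": [0, 0, 0, 0, 0]}}

```text
time_s: 22.48
position: [577.2, -64.9, 51.2]
ee_rot: [-1.62, 1.562, 1.616]
ft_force: [-4.4, -6.9, 5.1]
gripper_width: 17.3
```

```bash
python3 - <<'E'
from h import *
arc(.13,5)
E
```

```text
t 22.48 phi 2.506 r 38.15 z 51.21 tipz 84.21 Fz 5.1 Frad -0.2 Ftan -8.2 w 17.3 tilt [-0.     0.009] th -174.6
[ 0.     -0.0042 -0.0026]
[ 0.     -0.0045 -0.0021]
[ 0.     -0.0047 -0.0015]
[ 0.     -0.0049 -0.0009]
[ 0.     -0.0049 -0.0003]
```

Call:
{"method": "apply_moves", "body": {"linear": [[0.0006, -0.0042, -0.0026], [0.0006, -0.0045, -0.0021], [0.0006, -0.0047, -0.0015], [0.0005, -0.0049, -0.0009], [0.0005, -0.0049, -0.0003]], "turn": [0, 0, 0, 0, 0]}}

```text
time_s: 23.1
position: [582.9, -46.4, 51.1]
ee_rot: [-1.506, 1.569, 1.731]
ft_force: [-1.7, -7.0, 5.9]
gripper_width: 17.3
```

```bash
python3 - <<'E'
from h import *
arc(.13,5)
E
```

```text
t 23.10 phi 3.023 r 38.39 z 51.10 tipz 84.10 Fz 5.9 Frad -1.5 Ftan -7.0 w 17.3 tilt [-0.     0.001] th -174.5
[ 0.     -0.005   0.0001]
[ 0.     -0.0049  0.0004]
[ 0.     -0.0048  0.001 ]
[ 0.     -0.0047  0.0016]
[ 0.     -0.0044  0.0022]
```

Call:
{"method": "apply_moves", "body": {"linear": [[0.0006, -0.005, 0.0001], [0.0006, -0.0049, 0.0004], [0.0006, -0.0048, 0.001], [0.0005, -0.0047, 0.0016], [0.0005, -0.0044, 0.0022]], "turn": [0, 0, 0, 0, 0]}}

```text
time_s: 23.72
position: [578.9, -28.2, 51.5]
ee_rot: [2.295, 1.563, -0.75]
ft_force: [1.1, -7.2, 4.0]
gripper_width: 16.8
```

```bash
python3 - <<'E'
from h import *
arc(.13,5)
E
```

```text
t 23.73 phi 3.522 r 38.39 z 51.51 tipz 84.51 Fz 4.0 Frad -2.3 Ftan -6.9 w 16.8 tilt [ 0.006 -0.005] th -174.5
[-0.     -0.0043  0.0025]
[-0.     -0.0042  0.0027]
[-0.     -0.0038  0.0032]
[-0.     -0.0033  0.0036]
[-0.     -0.0028  0.004 ]
```

Call:
{"method": "apply_moves", "body": {"linear": [[0.0006, -0.0043, 0.0025], [0.0006, -0.0042, 0.0027], [0.0006, -0.0038, 0.0032], [0.0005, -0.0033, 0.0036], [0.0005, -0.0028, 0.004]], "turn": [0, 0, 0, 0, 0]}}

```text
time_s: 24.35
position: [569.3, -16.3, 52.4]
ee_rot: [2.526, 1.548, -0.517]
ft_force: [5.1, -8.0, 2.6]
gripper_width: 16.7
```

```bash
python3 - <<'E'
from h import *
arc(.13,5)
E
```

```text
t 24.35 phi 3.934 r 38.19 z 52.44 tipz 85.43 Fz 2.6 Frad -2.9 Ftan -9.0 w 16.7 tilt [ 0.02  -0.011] th -174.3
[-0.0001 -0.0031  0.0038]
[-0.0001 -0.0027  0.0041]
[-0.0001 -0.0022  0.0044]
[-0.0001 -0.0016  0.0047]
[-0.0001 -0.001   0.0048]
```

Call:
{"method": "apply_moves", "body": {"linear": [[0.0015, -0.0034, 0.0042], [0.0012, -0.003, 0.0045], [0.001, -0.0024, 0.0049], [0.001, -0.0018, 0.0052], [0.001, -0.0011, 0.0053]], "turn": [0, 0, 0, 0, 0]}}

```text
time_s: 24.98
position: [557.9, -9.8, 52.0]
ee_rot: [2.734, 1.525, -0.305]
ft_force: [6.3, -4.3, 2.6]
gripper_width: 16.9
```

```bash
python3 - <<'E'
from h import *
arc(.14,5)
E
```

```text
t 24.98 phi 4.300 r 38.09 z 52.02 tipz 84.99 Fz 2.6 Frad -2.1 Ftan -7.3 w 16.9 tilt [ 0.044 -0.014] th -174.1
[-0.0002 -0.0017  0.005 ]
[-0.0002 -0.0011  0.0052]
[-0.0002 -0.0004  0.0053]
[-0.0002  0.0004  0.0053]
[-0.0002  0.0011  0.0052]
```

Call:
{"method": "apply_moves", "body": {"linear": [[0.002, -0.0017, 0.005], [0.002, -0.0011, 0.0052], [0.0015, -0.0004, 0.0053], [0.0015, 0.0004, 0.0053], [0.0015, 0.0011, 0.0052]], "turn": [0, 0, 0, 0, 0]}}

```text
time_s: 25.6
position: [549.8, -8.2, 51.0]
ee_rot: [2.91, 1.494, -0.123]
ft_force: [5.7, 3.8, 7.7]
gripper_width: 17.2
```

```bash
python3 - <<'E'
from h import *
arc(.14,5)
E
```

```text
t 25.60 phi 4.544 r 37.72 z 51.04 tipz 83.94 Fz 7.7 Frad 4.2 Ftan -5.4 w 17.2 tilt [ 0.076 -0.009] th -173.7
[-0.0004 -0.0009  0.0052]
[-0.0004  0.0001  0.0053]
[-0.0004  0.0009  0.0052]
[-0.0003  0.0016  0.0051]
[-0.0003  0.0023  0.0048]
```

Call:
{"method": "apply_moves", "body": {"linear": [[0.0003, -0.0009, 0.0052], [0.0003, 0.0001, 0.0053], [0.0003, 0.0009, 0.0052], [0.0003, 0.0016, 0.0051], [0.0003, 0.0023, 0.0048]], "turn": [0, 0, 0, 0, 0], "grip_force": 25}}

```text
time_s: 26.22
position: [543.1, -9.8, 55.1]
ee_rot: [3.011, 1.462, -0.016]
ft_force: [4.9, 11.1, 1.3]
gripper_width: 17.9
```

```bash
python3 - <<'E'
from h import *
st(); arc(.14,5)
E
```

```text
t 26.23 pos [543.14  -9.85  55.14] loc [  3.   -40.07] th -173.38 F [ 4.89 11.11  1.27] w 17.87
q [ 0.38  0.22 -0.59  0.07 -0.67 -0.31] [ 0.1085 -0.0017 -0.9941]
t 26.23 phi 4.757 r 36.05 z 55.14 tipz 87.95 Fz 1.3 Frad 10.3 Ftan -6.4 w 17.9 tilt [ 0.108 -0.002] th -173.4
[-0.0006 -0.0015  0.0053]
[-0.0005  0.0012  0.0051]
[-0.0005  0.0019  0.0049]
[-0.0005  0.0026  0.0046]
[-0.0004  0.0032  0.0042]
```

```bash
cat >> h.py <<'E'
def wcloud(f):
    H=np.array(f['hand_eye']); fl=foc(f); s=f['state']
    v,u=np.mgrid[:480,:640]; a=np.stack([u-f['cx'],v-f['cy']],-1); r=np.hypot(a[...,0],a[...,1])+1e-9; t=r/fl
    d=np.dstack([a/r[...,None]*np.tan(t)[...,None],np.ones_like(r)])*f['depth'][...,None]
    T=d@H[:3,:3].T+H[:3,3]; return T, T@Rt(s).T+np.array(s['position'])
E
python3 - <<'E'
from h import *
f=grab('wrist','w9'); T,W=wcloud(f); ok=f['depth']>120
d=np.hypot(W[...,0]-544,W[...,1]+45)
m=ok&(d<58); col=f['color'].max(-1)
h=np.histogram(W[...,2][m],bins=range(55,130,2)); print([(b,n) for n,b in zip(*h) if n>30])
wh=m&(col>120)&(abs(W[...,2]-72)<8); print('wheel z',np.median(W[...,2][wh]), wh.sum())
dk=m&(col<70)&(W[...,2]>60); 
print('dark bbox',W[dk].min(0).round(1),W[dk].max(0).round(1),dk.sum())
# hub
b=dk&(abs(W[...,2]-73)<5)&(np.hypot(W[...,0]-544,W[...,1]+45)<16); print('hub',W[b].mean(0).round(1),b.sum())
b=ok&(T[...,0]>-60)&(T[...,0]<-5)&(abs(T[...,1])<30)&(abs(T[...,2])<30)
h,e=np.histogram(T[b][:,0],bins=range(-60,0,2)); print('toolx hist',list(zip(e,h)))
v,u=np.nonzero(dk); print('uv',u.min(),u.max(),v.min(),v.max())
for vv in range(220,310,6): print(vv,[int(z) for z in W[vv,250:390:7,2]])
E
```

```text
[(np.int64(69), np.int64(422)), (np.int64(71), np.int64(24580)), (np.int64(73), np.int64(8342)), (np.int64(75), np.int64(424)), (np.int64(77), np.int64(79)), (np.int64(79), np.int64(1119)), (np.int64(81), np.int64(208)), (np.int64(83), np.int64(62)), (np.int64(85), np.int64(85)), (np.int64(87), np.int64(100)), (np.int64(89), np.int64(124)), (np.int64(91), np.int64(115)), (np.int64(93), np.int64(181)), (np.int64(95), np.int64(187)), (np.int64(97), np.int64(156)), (np.int64(99), np.int64(160)), (np.int64(101), np.int64(171)), (np.int64(103), np.int64(184)), (np.int64(105), np.int64(150)), (np.int64(107), np.int64(109)), (np.int64(109), np.int64(88)), (np.int64(111), np.int64(71)), (np.int64(113), np.int64(69)), (np.int64(115), np.int64(358)), (np.int64(117), np.int64(94)), (np.int64(127), np.int64(40))]
wheel z 72.49099633047884 31849
dark bbox [525.1 -26.8  75.9] [557.2   1.3 133.6] 3017
hub [nan nan nan] 0
toolx hist [(np.int64(-60), np.int64(73)), (np.int64(-58), np.int64(63)), (np.int64(-56), np.int64(70)), (np.int64(-54), np.int64(108)), (np.int64(-52), np.int64(170)), (np.int64(-
[... 1484 characters left out ...]
80, 81, 80, 80, 80, 79, 79, 71, 72, 72, 157, 158]
274 [165, 165, 165, 72, 73, 80, 81, 81, 80, 80, 80, 81, 80, 80, 80, 72, 71, 72, 161, 161]
280 [170, 170, 167, 99, 97, 97, 92, 92, 79, 79, 80, 80, 79, 84, 90, 94, 94, 93, 162, 167]
286 [173, 173, 168, 104, 104, 103, 99, 96, 80, 86, 88, 85, 79, 94, 97, 101, 99, 100, 162, 170]
292 [176, 176, 168, 164, 110, 108, 106, 96, 92, 95, 93, 91, 84, 95, 103, 104, 243, 159, 164, 173]
298 [176, 176, 170, 165, 117, 107, 113, 97, 100, 101, 100, 96, 89, 95, 110, 104, 113, 160, 166, 174]
304 [176, 176, 171, 167, 167, 165, 166, 165, 165, 165, 164, 165, 164, 164, 164, 243, 165, 164, 168, 173]<stdin>:10: RuntimeWarning: Mean of empty slice.
  ret = um.true_divide(
```

```bash
cat >> h.py <<'E'
from scipy.optimize import least_squares
def collar(f):
    T,W=wcloud(f); zc=W[...,2]; col=f['color'].max(-1)
    wz_=np.median(zc[(f['depth']>120)&(np.hypot(W[...,0]-544,W[...,1]+45)<55)&(col>120)&(abs(zc-72)<9)])
    s=f['state']; tip=np.array(s['position'])+Rt(s)@[-33,0,0]
    m=(f['depth']>120)&(zc>wz_+4)&(zc<wz_+25)&(col<70)&(np.hypot(W[...,0]-tip[0],W[...,1]-tip[1])<40)
    zt=np.median(zc[m&(zc<wz_+22)]); 
    h,e=np.histogram(zc[m],bins=np.arange(wz_+4,wz_+25,1)); zt=e[h.argmax()]+.5
    m&=abs(zc-zt)<1.8; q=W[m][:,:2]
    # outer boundary: per column (u) the topmost pixel
    v,u=np.nonzero(m); B=[]
    for c in np.unique(u):
        B.append(W[v[u==c].min(),c,:2])
    B=np.array(B); fit=least_squares(lambda c:np.hypot(*(B-c).T)-20,B.mean(0)+[0,20*0],loss='soft_l1')
    # two-solution guard: centre must be on the tip side
    g=least_squares(lambda c:np.hypot(*(B-c).T)-20,2*tip[:2]-B.mean(0)*1.0,loss='soft_l1')
    best=min((fit,g),key=lambda k:k.cost)
    c=best.x; d=c-AX; print('wheel z %.2f (press %.1f) collar top %.1f centre'%(wz_,76-wz_,zt),c.round(1),'cost',best.cost.round(1),'r %.1f phi %.3f'%(np.hypot(*d),(np.arctan2(d[1],d[0])-HA)%(2*np.pi)),'tip',tip.round(1))
    return c
E
python3 - <<'E'
from h import *
f=load('wrist'); collar(f)
E
```

```text
wheel z 72.51 (press 3.5) collar top 80.0 centre [540.2  -6.7] cost 1.9 r 38.4 phi 4.703 tip [539.6  -9.8  87.9]
```

Call:
{"method": "apply_moves", "body": {"linear": [[0.001, -0.002, 0], [0.001, 0, 0], [0.001, 0, 0], [0, 0, 0], [0, 0, 0]], "turn": [0, 0, 0, 0, 0], "grip_force": 55}}

```text
time_s: 26.9
position: [542.8, -8.5, 51.9]
ee_rot: [2.999, 1.463, -0.028]
ft_force: [0.3, -1.5, 3.2]
gripper_width: 17.4
```

```bash
python3 - <<'E'
from h import *
f=grab('wrist','w10'); collar(f); arc(.14,5)
E
```

```text
wheel z 71.72 (press 4.3) collar top 77.2 centre [539.9  -6.7] cost 2.5 r 38.4 phi 4.711 tip [539.2  -8.4  84.7]
t 26.95 phi 4.761 r 37.46 z 51.86 tipz 84.67 Fz 3.9 Frad -0.8 Ftan -1.0 w 17.1 tilt [ 0.107 -0.003] th -173.3
[-0.0006 -0.      0.0053]
[-0.0005  0.0013  0.0051]
[-0.0005  0.002   0.0049]
[-0.0005  0.0026  0.0046]
[-0.0004  0.0032  0.0042]
```

Call:
{"method": "apply_moves", "body": {"linear": [[0.0002, -0.0004, 0.0045], [0.0002, 0.0004, 0.0045], [0.0002, 0.001, 0.0044], [0.0002, 0.0015, 0.0042], [0.0002, 0.002, 0.004]], "turn": [0, 0, 0, 0, 0], "grip_force": 30}}

```text
time_s: 27.58
position: [537.4, -10.6, 55.1]
ee_rot: [3.056, 1.435, 0.035]
ft_force: [4.5, 7.5, 2.0]
gripper_width: 17.9
```

```bash
python3 - <<'E'
from h import *
f=grab('wrist','w11'); collar(f); arc(.14,5)
E
```

```text
wheel z 72.11 (press 3.9) collar top 80.6 centre [533.7  -7.9] cost 2.7 r 38.2 phi 4.875 tip [532.9 -10.8  87.8]
t 27.62 phi 4.951 r 36.69 z 55.07 tipz 87.76 Fz 1.7 Frad 4.9 Ftan -6.0 w 18.2 tilt [0.136 0.005] th -173.1
[-0.0007  0.0002  0.0053]
[-0.0006  0.0022  0.0048]
[-0.0006  0.0028  0.0045]
[-0.0005  0.0034  0.004 ]
[-0.0004  0.004   0.0035]
```

```bash
python3 - <<'E'
from h import *
s=state(); print(s['ft_force'],s['ft_torque'],s['joint_efforts'],s['qpos'])
E
```

```text
[4.13163577 6.5869189  1.70330986] [2.20031561 0.12410287 0.35819755] [-3.61027256e+00 -3.65402198e+01  1.85048872e+01  5.21720946e+00
 -1.12237640e+00 -2.38661334e-02] [ 0.38187188  0.19179308 -0.62778511  0.07858995 -0.6245047  -0.32224644]
```

Call:
{"method": "apply_moves", "body": {"linear": [[-0.001, -0.002, 0], [-0.001, 0, 0], [-0.001, 0, 0], [0, 0, 0], [0, 0, 0]], "turn": [0, -3, -3, 0, 0], "grip": -0.5, "grip_force": 30}}

```text
time_s: 28.25
position: [539.9, -7.1, 59.9]
ee_rot: [2.97, 1.426, 0.056]
ft_force: [-0.2, -1.1, 0.7]
gripper_width: 22.1
```

Call:
{"method": "apply_moves", "body": {"linear": [[0, 0, 0.0045], [0, 0.0003, 0.0045], [0, 0.0003, 0.0045], [0, 0.0003, 0.0045], [0, 0.0003, 0.0045]], "turn": [-2, -6, -6, -6, -6]}}

```text
time_s: 28.88
position: [533.4, -10.0, 62.9]
ee_rot: [2.544, 1.399, 0.107]
ft_force: [4.9, 4.8, 1.4]
gripper_width: 22.3
```

```bash
python3 - <<'E'
from h import *
s=state(); print(s['ft_torque'].round(2) if hasattr(s['ft_torque'],'round') else s['ft_torque'])
f=grab('wrist','w12'); c=collar(f); arc(.14,1)
tip=np.array(s['position'])+Rt(s)@[-33,0,0]; print('collar in tool',(Rt(s).T@(np.array([*c,tip[2]])-tip)).round(1))
E
```

```text
[ 1.4  -1.21  0.27]
wheel z 72.24 (press 3.8) collar top 88.7 centre [527.2 -10.5] cost 1.9 r 38.0 phi 5.061 tip [527.8 -10.6  95.4]
t 28.93 phi 5.072 r 38.72 z 62.97 tipz 95.48 Fz 0.8 Frad 1.0 Ftan -6.2 w 21.7 tilt [0.17  0.018] th -138.9
[-0.0008 -0.0003  0.0054]
collar in tool [-0.1 -0.4  0.5]
```

Call:
{"method": "apply_moves", "body": {"linear": [[0.0007, -0.0018, 0.0065], [0.0007, -0.0014, 0.0065], [0.0007, -0.001, 0.0065], [0.0007, -0.0006, 0.0065], [0.0007, -0.0002, 0.0065]], "turn": [0, 0, 0, 0, 0]}}

```text
time_s: 29.55
position: [524.9, -16.7, 63.1]
ee_rot: [2.583, 1.361, 0.165]
ft_force: [5.4, 6.8, 0.4]
gripper_width: 21.6
```

```bash
cat >> h.py <<'E'
def chk(n):
    s=state(); f=grab('wrist',n); c=collar(f); arc(.14,1)
    tip=np.array(s['position'])+Rt(s)@[-33,0,0]; print('collar in tool',(Rt(s).T@(np.array([*c,tip[2]])-tip)).round(1))
    d=c-AX; a=np.arctan2(d[1],d[0])+np.pi/2; R=Rt(s); print('tangent vs jaw deg',(np.degrees(a)-th(s)+180)%360-180,'tangent tool',(R.T@[np.cos(a),np.sin(a),0]).round(3),'down tool',(-R[2]).round(3),'torque',np.round(s['ft_torque'],2),'q',np.round(s['qpos'],2))
E
python3 -c "
from h import *
chk('w13')"
```

```text
wheel z 72.51 (press 3.5) collar top 89.0 centre [516.8 -18. ] cost 2.2 r 37.9 phi 5.399 tip [518.1 -17.8  95.4]
t 29.60 phi 5.395 r 38.42 z 62.96 tipz 95.23 Fz 0.6 Frad 0.8 Ftan -6.2 w 22.0 tilt [0.206 0.034] th -137.9
[-0.0008  0.0011  0.0052]
collar in tool [-0.3 -0.7  1.1]
tangent vs jaw deg 2.578020048104463 tangent tool [-0.171  0.065  0.983] down tool [ 0.978 -0.111  0.177] torque [ 2.18 -1.03  0.51] q [ 0.38  0.12 -0.71  0.09 -0.53  0.28]
```

Call:
{"method": "apply_moves", "body": {"linear": [[0.0006, 0.0005, 0.0065], [0.0006, 0.0005, 0.0065], [0.0006, 0.0004, 0.0065], [0.0006, 0.0004, 0.0065], [0.0006, 0.0004, 0.0065]], "turn": [-3, -4, -4, -4, -4]}}

```text
time_s: 30.22
position: [521.0, -32.2, 62.4]
ee_rot: [2.27, 1.328, 0.207]
ft_force: [4.2, 9.1, 2.7]
gripper_width: 22.2
```

```bash
python3 -c "
from h import *
chk('w14')"
```

```text
wheel z 72.09 (press 3.9) collar top 88.6 centre [508.1 -31.6] cost 1.3 r 37.7 phi 5.831 tip [513.3 -33.9  94.5]
t 30.27 phi 5.846 r 33.48 z 62.32 tipz 94.35 Fz 0.7 Frad -1.6 Ftan -7.2 w 21.9 tilt [0.235 0.05 ] th -117.2
[-0.0015 -0.0032  0.0057]
collar in tool [-1.1 -5.5  0.4]
tangent vs jaw deg 6.759969806246545 tangent tool [-0.129  0.144  0.981] down tool [ 0.971 -0.184  0.155] torque [ 2.89 -0.61  0.64] q [ 0.34  0.11 -0.73  0.07 -0.49  0.68]
```

Call:
{"method": "apply_moves", "body": {"linear": [[0.0006, -0.0015, 0.005], [0.0006, -0.001, 0.005], [0.0006, -0.0007, 0.0045], [0.0006, -0.0005, 0.0045], [0.0006, -0.0003, 0.0045]], "turn": [-3, -3, -3, -3, -3]}}

```text
time_s: 30.9
position: [520.7, -44.5, 61.2]
ee_rot: [2.011, 1.303, 0.232]
ft_force: [2.1, 7.5, 1.5]
gripper_width: 22.2
```

```bash
python3 -c "
from h import *
chk('w15')"
```

```text
wheel z 72.40 (press 3.6) collar top 85.9 centre [505.7 -45.2] cost 0.9 r 37.7 phi 6.198 tip [512.2 -46.5  93. ]
t 30.95 phi 6.236 r 32.89 z 60.93 tipz 92.76 Fz 1.1 Frad -1.2 Ftan 0.7 w 22.1 tilt [0.257 0.061] th -101.0
[-0.0015 -0.0031  0.0062]
collar in tool [-1.6 -6.4 -0.1]
tangent vs jaw deg 11.556926772484957 tangent tool [-0.059  0.221  0.973] down tool [ 0.964 -0.24   0.113] torque [2.31 0.43 0.67] q [ 0.31  0.1  -0.74  0.04 -0.46  1.02]
```

Call:
{"method": "apply_moves", "body": {"linear": [[0.0004, -0.0012, 0.0025], [0.0004, -0.0008, 0.0025], [0.0004, -0.0005, 0.0025], [0, 0, 0], [0, 0, 0]], "turn": [-2, -2, -2, 0, 0]}}

```text
time_s: 31.58
position: [520.2, -48.0, 60.4]
ee_rot: [1.907, 1.294, 0.244]
ft_force: [-1.1, 4.2, 0.7]
gripper_width: 21.9
```

```bash
python3 -c "
from h import *
chk('w16')"
```

```text
wheel z 75.20 (press 0.8) collar top 85.7 centre [505.9 -50. ] cost 1.0 r 37.8 phi 0.042 tip [511.4 -50.1  92.1]
t 31.62 phi 0.049 r 33.45 z 60.36 tipz 92.11 Fz 1.5 Frad -0.7 Ftan -3.6 w 22.2 tilt [0.265 0.066] th -94.6
[-0.0013 -0.0027  0.0061]
collar in tool [-1.4 -5.3  0.3]
tangent vs jaw deg 12.322133939957496 tangent tool [-0.03   0.229  0.973] down tool [ 0.962 -0.258  0.09 ] torque [0.99 0.88 0.38] q [ 0.3   0.1  -0.75  0.03 -0.45  1.16]
```

The wheel sprang up: its top rose from z≈72.4 to 75.2 at a full turn. Opening to let go, then lifting straight up.

Call:
{"method": "apply_moves", "body": {"linear": [[0, 0, -0.001], [0, 0, 0], [0, 0, 0], [0, 0, 0], [0, 0, 0]], "turn": [0, 0, 0, 0, 0], "grip": 0.5}}

```text
time_s: 32.25
position: [518.3, -47.9, 59.4]
ee_rot: [1.906, 1.297, 0.242]
ft_force: [-0.3, -0.5, -0.3]
gripper_width: 63.9
```

Call:
{"method": "apply_moves", "body": {"linear": [[-0.0096, 0.0026, -0.0009], [-0.0145, 0.0039, -0.0013], [-0.0192, 0.0052, -0.0018], [-0.0192, 0.0052, -0.0018], [-0.0192, 0.0052, -0.0018]], "turn": [0, 0, 0, 0, 0]}}

```text
time_s: 32.88
position: [517.5, -48.4, 147.7]
ee_rot: [1.905, 1.3, 0.241]
ft_force: [0.2, 0.6, 0.3]
gripper_width: 65.7
```

```bash
python3 - <<'E'
from h import *
st(); chk('w17')
f=load('wrist'); T,W=wcloud(f)
t=grab('top','t9'); P=cloud(t)
# wheel height and dish content, top cam where visible
d=wor(0,81); 
for nm,Q,g in (('top',P,t),('wrist',W,f)):
    m=(np.hypot(Q[...,0]-d[0],Q[...,1]-d[1])<26)&(g['depth']>0)&(Q[...,2]<60); 
    if m.sum(): print(nm,'dish z hist',np.histogram(Q[...,2][m],bins=[-5,1,5,8,10,13,16,22,30,40]))
    m=(np.hypot(Q[...,0]-AX[0],Q[...,1]-AX[1])<55)&(g['depth']>0)&(abs(Q[...,2]-74)<6); print('wheel',m.sum(),np.median(Q[...,2][m]) if m.any() else None)
E
```

```text
t 32.88 pos [517.49 -48.44 147.7 ] loc [-26.12 -76.12] th -94.67 F [0.18 0.62 0.33] w 65.71
q [ 0.3  -0.02 -0.62  0.02 -0.7   1.17] [ 0.2594  0.0639 -0.9637]
wheel z 75.19 (press 0.8) collar top 94.7 centre [505.5 -49.5] cost 3.7 r 38.2 phi 0.027 tip [508.9 -50.5 179.5]
t 32.92 phi 0.050 r 34.25 z 150.87 tipz 182.63 Fz 2.7 Frad -1.9 Ftan 1.3 w 65.8 tilt [0.264 0.064] th -94.6
[-0.001  -0.0019  0.0059]
collar in tool [-0.8 -3.4 -0.8]
tangent vs jaw deg 11.543608306820829 tangent tool [-0.032  0.215  0.976] down tool [ 0.964 -0.252  0.088] torque [-0.29  0.98  0.02] q [ 0.3  -0.02 -0.62  0.02 -0.7   1.17]
top dish z hist (array([ 25, 229,  78,  19,  67,  35,   1,   0,  17]), array([-5,  1,  5,  8, 10, 13, 16, 22, 30, 40]))
wheel 1714 76.57661601345018
wrist dish z hist (array([  4, 314,   0,  36, 129,   0,   0,   0,   0]), array([-5,  1,  5,  8, 10, 13, 16, 22, 30, 40]))
wheel 14698 75.23568837037845
```

```bash
python3 - <<'E'
from h import *
t=load('top'); t0=P0=None
P=cloud(t)
tb=wor(0,32)
m=(np.hypot(P[...,0]-tb[0],P[...,1]-tb[1])<10); print('tube z now',np.percentile(P[...,2][m],[10,50,90]).round(1))
d=wor(0,81); m=(np.hypot(P[...,0]-d[0],P[...,1]-d[1])<27)&(P[...,2]>9)&(P[...,2]<14)
print('tablet area mm2 ~',m.sum()*(945/foc(t))**2,'extent',loc(P[m].min(0)),loc(P[m].max(0)),'full disc 531')
E
```

```text
tube z now [51.1 53.7 56.7]
tablet area mm2 ~ 400.2592656783829 extent [-27.81330988  68.77091789] [13.84306626 96.6570547 ] full disc 531
```

```bash
python3 - <<'E'
from h import *
f=load('wrist'); T,W=wcloud(f); tb=wor(0,32)
m=(np.hypot(W[...,0]-tb[0],W[...,1]-tb[1])<9)&(f['depth']>0)
print(m.sum(), np.percentile(W[...,2][m],[5,25,50,75,95]).round(1) if m.any() else '')
for fr in range(2):
    t=grab('top',f't1{fr}'); P=cloud(t); m=(np.hypot(P[...,0]-tb[0],P[...,1]-tb[1])<12); print(np.sort(P[...,2][m]).round(0).tolist())
E
```

```text
272 [50.5 51.9 52.9 53.9 55.3]
[49.0, 49.0, 50.0, 50.0, 51.0, 51.0, 51.0, 51.0, 51.0, 51.0, 51.0, 51.0, 52.0, 52.0, 52.0, 52.0, 52.0, 52.0, 52.0, 52.0, 52.0, 52.0, 52.0, 52.0, 52.0, 52.0, 52.0, 53.0, 53.0, 53.0, 53.0, 53.0, 53.0, 53.0, 53.0, 53.0, 53.0, 53.0, 53.0, 53.0, 53.0, 53.0, 53.0, 54.0, 54.0, 54.0, 54.0, 54.0, 54.0, 54.0, 54.0, 54.0, 54.0, 54.0, 54.0, 54.0, 54.0, 54.0, 54.0, 54.0, 54.0, 54.0, 54.0, 54.0, 54.0, 55.0, 55.0, 55.0, 55.0, 55.0, 55.0, 55.0, 55.0, 55.0, 55.0, 55.0, 55.0, 55.0, 55.0, 55.0, 55.0, 55.0, 55.0, 56.0, 56.0, 56.0, 56.0, 56.0, 56.0, 56.0, 56.0, 56.0, 56.0, 56.0, 56.0, 56.0, 56.0, 56.0, 57.0, 57.0, 57.0, 57.0, 57.0, 57.0, 57.0, 57.0, 57.0, 58.0, 58.0, 58.0, 58.0, 58.0, 59.0, 59.0, 60.0]
[48.0, 48.0, 48.0, 49.0, 49.0, 49.0, 49.0, 50.0, 50.0, 50.0, 51.0, 51.0, 51.0, 51.0, 51.0, 51.0, 51.0, 51.0, 52.0, 52.0, 52.0, 52.0, 52.0, 52.0, 52.0, 52.0, 52.0, 52.0, 52.0, 52.0, 52.0, 52.0, 52.0, 52.0, 53.0, 53.0, 53.0, 53.0, 53.0, 53.0, 53.0, 53.0, 53.0, 53.0, 53.0, 53.0, 53.0, 54.0, 54.0, 54.0, 54.0, 54.0, 54.0, 54.0, 54.0, 54.0, 54.0, 54.0, 54.0, 54.0, 54.0, 54.0, 54.0, 54.0, 54.0, 54.0, 55.0, 55.0, 55.0, 55.0, 55.0, 55.0, 55.0, 55.0, 55.0, 55.0, 55.0, 55.0, 55.0, 55.0, 56.0, 56.0, 56.0, 56.0, 56.0, 56.0, 56.0, 56.0, 56.0, 56.0, 56.0, 56.0, 56.0, 56.0, 57.0, 57.0, 57.0, 57.0, 57.0, 57.0, 57.0, 57.0, 57.0, 57.0, 57.0, 57.0, 57.0, 58.0, 59.0, 59.0, 59.0, 59.0, 60.0, 60.0, 61.0]
```

```bash
python3 -c "
from rig import job
print(job.job_done())"
```

```text
the job is handed in; nothing more can be done
None
```

I finished the whole sequence and handed the job in at about 33 s; the interface reports no verdict. The dish was pushed against the housing and let go. The handwheel was then pressed to about 13 N, turned one full revolution anticlockwise until it sprang up, and released.

**Last checks**
- **Wheel:** it is back at home, within the catch's play. The wrist camera put the wheel's top at z 75.2 mm and the top camera at 76.6 mm (76 mm is fully up). The handle collar is back up at 94.7 mm.
- **Tablet in the dish:** the depth readings show one tablet-sized patch about 11 mm high.
- **Tablets in the tube:** the stack's top fell from about 58.6 mm to about 53 mm. Two tablets lying flat would read 50 mm, so two is my reading, but they may be lying slightly tilted; I did not confirm this in a picture.
- **Dish contact:** the dish met the housing with about 8 N. Afterwards its far rim measured about 2 mm nearer than expected, within the calibration error.

**What did not go to plan**
- **Fingertips:** they end about 33 mm short of the reported TCP, so my first grasp closed above the dish without moving it.
- **Tool tilt:** the tool gradually tilted, to about 15° by the end. From about 4.9 rad I stopped gripping the handle and pushed it with the jaws loosely round it, while the tooth stayed under the lip.
- **Press depth:** the force put the press at about 5.1 mm and the handle height at about 6 mm; both are under the 6.3 mm limit.
- **Other objects:** I planned to stay clear of the other things on the nightstand and did not re-check them at the end.

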